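Wedge a pendant blank fast in the file clamp

TASK

Clamp the brass pendant for filing: take it from the slate tile and lay it flat between the leather-lined jaws of the wooden clamp on the bench, on the middle of the pad with its bail pointing out of the jaws. Then push the hardwood wedge, thin end first and flat side down, under the tail of the clamp's upper half until it jams tight and holds the pendant, and let go; a steady push of about 15 N is right: at 10 N it is not yet tight, and much over 20 N bruises the soft brass. Leave the other tools where they are.

Things in the scene. Friction and masses are not known exactly. Their poses are not given: they have to be found in the camera images.
- clamp: Wooden file clamp on a steel foot 72 x 112 x 8 mm, fixed. Origin on the bench under its bolt; y along its two beech halves: -y the nose (jaws, lip at -80 mm), +y the tail (+78 mm). They are 26 mm wide, 14 mm for the last 24 mm of the nose, so fingers can straddle it. The upper half rocks under a wing nut (bolt top at 92 mm): a light spring holds the jaws open, a wedge under the tail closes them.
- jaw_seat (a point): Middle of the place for the pendant, on the upper face of the lower jaw's brown leather pad, 50 mm above the bench, 6 mm inside the nose lip; axes as the clamp's. The open gap above the pad is 10 to 14 mm high here, at least 8.5 mm where the pad ends, 17 mm farther in.
- wedge_mouth (a point): Middle of the lower half's tail edge, on the level flat on which the wedge slides, 46 mm above the bench; the flat runs 69 mm from here to -y; axes as the clamp's. The upper tail's end is bevelled: open 7 mm or more at the mouth, 1.5 mm or more 6 mm inside; it yields to about 1 N. The wing nut's height varies by 3 mm, so the wedge jams anywhere from 20 to 65 mm past the mouth, and stays.
- pendant_centre (a point): Centre (half-way up) of the round brass pendant blank on the slate tile: disc 30 mm across, 6 mm thick, 35 g, soft metal, lying flat. z is its axis; -y points to its bail, a wire loop 10 mm wide that sticks out 8 mm from the rim. It can be gripped across x.
- pendant_bail (a point): Centre of the pendant's bail loop, 18 mm from the pendant's centre; axes as the pendant's.
- wedge_grip (a point): Centre (half-way up) of the thick end of the dark hardwood wedge, where it is held: 31 mm long, 18 mm wide (x), 16 mm high. The wedge lies flat on the bench, 96 mm long; -y points to its thin end. This point is 13 mm from the thick end's face, 83 mm from the thin end, 8 mm above the underside. The top slopes from 3 mm at the thin end to 16 mm, 65 mm back (1 in 5).
- wedge_tip (a point): Middle of the wedge's thin end, 1.5 mm above its underside; axes as the wedge's.
- slate_tile: Dark slate tile 106 x 106 x 8 mm on which the pendant lies; origin at the centre of its underside; it does not move.
- wood_file: a hand file with a wooden handle, 190 mm long, lying to the right of the vice; origin at the centre of its underside.
- loupe: a folding loupe with a white case, 61 mm long, lying behind the clamp; origin at the centre of its underside.
- beeswax: a yellow puck of beeswax, 45 mm across and 17 mm high; origin at the centre of its underside.
Not all that is in view belongs to the job. Of the things shaped like the part that bears pendant_centre, the brass one is meant.

How it is judged:
By the outcome, as a careful person would: the job done as asked, in the order asked, and still so for the second after the job is handed in, with the robot touching nothing.
It also fails if it takes over 61 s, if anything falls off the work surface, if the arm or the gripper's body presses on something with over 40 N, if the wrist force passes 120 N, or if a joint passes its speed limit or range.

ROBOT

A 6-joint arm with a two-finger parallel gripper is mounted at the origin on a cart in front of the work surface, level with it; the furniture and walls round the work are solid. World frame = base frame: x ahead of the robot, y to its left, z up, the work surface at z = 0. Lengths are in m, angles in rad, forces in N, time in s.
With the tool pointing down it reaches from about 0.3 to 0.875 m from the base axis. Payload 6.4 kg.
Tool frame: the origin (TCP) lies between the finger pads; the fingertips stand 25 mm ahead of it and the grasp point (between the pads) lies 6 mm ahead of it (tip_reach is the z of the fingertips in the tool frame, in m); z points along the fingers, y is the direction in which the jaws open and shut (so a half turn about z gives the same grasp; the last joint's range is limited). The gripper opens to 85 mm and grips with 20 to 120 N. Pads are 22 mm wide; open, the fingers measure 114 mm over their backs; the gripper's body (76 mm by 85 mm) begins 54 mm behind the grasp point. The pads swing forward as they close: fully open they stand 13 mm farther back than shut.
Start: joints at [1.006, 0.181, 1.607, -0, 1.354, -0.206], TCP at [0.202, 0.538, 0.256] pointing down, gripper open.
Joint ranges: [-2.99, 2.99], [-0.89, 2.07], [0.3, 2.58], [-1.14, 4.28], [0, 2.63], [-3.12, 3.12]. Speed limits (rad/s): [2.57, 2.57, 3.01, 3.14, 3.14, 3.14].

INTERFACE

Orientations are given as [roll, pitch, yaw] about the fixed x, y, z axes, in that order (R = Rz(yaw) Ry(pitch) Rx(roll)).
In Python, from rig import get_state, snapshot, close_job, tip_reach gives the robot as it stands. The module is installed in compiled form; this text tells all that it offers.
- The arm moves only by the tool carry_out, never from a script. Its argument "commands" is text: rows parted by semicolons, each of 5 numbers parted by spaces: the shift along the tool's x, y, z in mm, then the turn about the tool's z in rad, then the closure, from -1 (fully open) to 1 (shut). In form: tx ty tz yaw grip; .... A call has 1 to 8 rows; each row shifts and turns the pose as measured when the row begins, along the tool's axes as they then stand; what a row does not reach is not made up. A row lasts 1/8 s, in which the tool goes at most 62.5 mm and 10.7 degrees, less where a joint would pass 70% of its speed; a pose out of reach is approached as far as the arm can. A call with a gripper value outside its range is refused whole. The fingers move at their own pace and stop on an object; "force" is the grip in N (left out, the last holds). Time passes only in rows, so rows that do not move let the fingers close. It gives the time, the measured TCP pose, the force and the opening at its end, in the units of the state.
- get_state(): the state, without advancing time (a new reading comes with each control period).
- snapshot(name): name is "scene" or "side" or "wrist"; returns a dict with "pixels" (384x512x3 uint8, red, green, blue), "fx", "fy", "cx", "cy" (pixels), "R" (3x3) and "t" (3): a world point X has camera coordinates R X + t. Camera axes: x right, y down, z forward; pixel columns grow to the right and rows downward; lengths in m; the calibration is good to about 2 mm. The wrist camera is an equidistant fisheye: a pixel r from the principal point sees the ray r / f radians off the axis. A picture is of the moment at which its call begins. There is no depth.
- close_job(): hands the job in, once; it reports no verdict.
The state is a dict: "time_s": time; "joint_pos": joint angles; "joint_vel": joint speeds; "tau": joint torques, N m; "position": TCP position; "tool_rot": TCP orientation; "wrist_force": force on the tool from outside, world axes, zero at the start; "moment": the same for the moment, N m; "width": finger opening in m.
Only numpy, scipy, OpenCV 4.12 (cv2) and the standard library are available. Lean on these libraries where they do the work, as an engineer would, in place of code of your own. Each camera call takes 0.05 s, during which the arm holds its last target.

## Working session

There is one attempt and no reset: what is moved stays moved. The work goes in short steps, Python scripts to look and compute and a tool call to move; the robot and the scene stay as the last step left them, time stands still between calls to the robot, and variables do not carry over. Pictures are saved under pics/ and viewed, and the job is handed in when it is done.

Besides the shell and the picture viewer there is one more tool, called after ">>>" as a command line: name --argument value ..., lists and objects as JSON in quotes. carry_out: Moves the arm, as the interface text tells. Its arguments: {"type":"object","properties":{"commands":{"type":"string"},"force":{"type":"number"}},"required":["commands"]}

```bash
mkdir -p pics; cat > h.py <<'E'
import numpy as np, cv2
from rig import get_state, snapshot, close_job, tip_reach
def snap(name, fn):
    s=snapshot(name); cv2.imwrite('pics/'+fn+'.png', s['pixels'][:,:,::-1]); np.save('pics/'+fn+'.npy', s, allow_pickle=True); return s
def load(fn): return np.load('pics/'+fn+'.npy',allow_pickle=True).item()
def ray(s,u,v,fish=False):
    x=(u-s['cx'])/s['fx']; y=(v-s['cy'])/s['fy']
    if fish:
        r=np.hypot(x,y); d=np.array([x/r*np.sin(r),y/r*np.sin(r),np.cos(r)]) if r>1e-9 else np.array([0,0,1.])
    else: d=np.array([x,y,1.])
    R=np.array(s['R']);t=np.array(s['t']); d=R.T@d
    return -R.T@t, d/np.linalg.norm(d)
def onz(s,u,v,z,fish=False):
    o,d=ray(s,u,v,fish); return o+d*(z-o[2])/d[2]
def tri(*rs):
    A=np.zeros((3,3));b=np.zeros(3)
    for o,d in rs:
        P=np.eye(3)-np.outer(d,d);A+=P;b+=P@o
    X=np.linalg.solve(A,b)
    return X,[np.linalg.norm((np.eye(3)-np.outer(d,d))@(X-o))*1e3 for o,d in rs]
def proj(s,X,fish=False):
    c=np.array(s['R'])@np.array(X)+np.array(s['t'])
    if fish:
        r=np.hypot(c[0],c[1]);th=np.arctan2(r,c[2]);x,y=c[0]/r*th,c[1]/r*th
    else: x,y=c[0]/c[2],c[1]/c[2]
    return s['fx']*x+s['cx'],s['fy']*y+s['cy']
E
python3 - <<'E'
from h import *
np.set_printoptions(precision=4,suppress=True)
for n in ['scene','side','wrist']:
    s=snap(n,n+'0'); print(n,s['fx'],s['cx'],s['cy'],-np.array(s['R']).T@s['t'],np.array(s['R'])[2])
st=get_state(); print(st, tip_reach)
E
```

```text
scene 367.9729000648709 257.4141796590218 192.04677436104788 [ 0.039  -0.5062  0.6615] [ 0.5997  0.4415 -0.6675]
side 366.7358205883286 254.91981519359717 187.9080794865125 [ 0.5578 -0.8013  0.7073] [ 0.0075  0.7492 -0.6623]
wrist 297.3186396354542 258.61263366958855 195.49483237841088 [0.1265 0.5666 0.3736] [ 0.2914 -0.1115 -0.9501]
{'time_s': 0.15, 'joint_pos': array([ 1.0057,  0.1814,  1.6077,  0.    ,  1.3538, -0.2063]), 'joint_vel': array([ 0.0008, -0.003 , -0.0027, -0.0001, -0.0006,  0.0015]), 'tau': array([  0.0012, -44.526 , -35.1691,  -0.0003,   0.0059,   0.    ]), 'position': array([0.2017, 0.5381, 0.2556]), 'tool_rot': array([-3.1403, -0.0003,  2.7828]), 'wrist_force': array([-0.2822, -0.0566, -0.5095]), 'moment': array([-0.0111,  0.0198, -0.012 ]), 'width': 0.08550540660641531} 0.025
```

View pics/scene0.png

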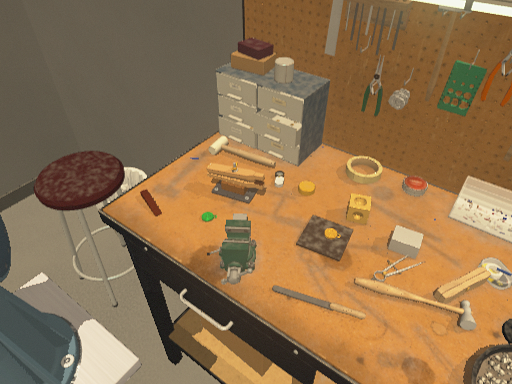

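View pics/side0.png

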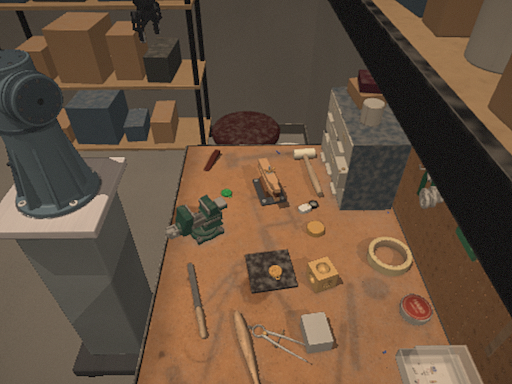

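View pics/wrist0.png

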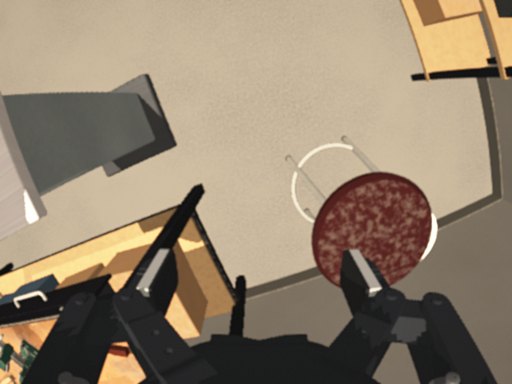

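Scene: the clamp is near (236,182), the wedge at (151,202), and the slate tile with a brass disc at (331,233). Side view: the clamp is at (268,187), the wedge at (212,160), and the tile with the pendant at (273,271). The candidates are the brass disc on the tile and a green disc at scene (207,216). I'll enlarge these areas next.

```bash
python3 - <<'E'
from h import *
def crop(fn,x0,y0,w,h,W=400,H=300):
    im=cv2.imread(f'pics/{fn}.png')[y0:y0+h,x0:x0+w]; return cv2.resize(im,(W,H),interpolation=cv2.INTER_CUBIC)
a=crop('scene0',196,154,80,60);b=crop('scene0',290,205,80,60)
c=crop('side0',235,145,80,60);d=crop('side0',235,243,80,60)
cv2.imwrite('pics/c1.png',np.vstack([np.hstack([a,b]),np.hstack([c,d])]))
a=crop('scene0',110,175,80,60);b=crop('scene0',180,195,80,60)
c=crop('side0',175,135,80,60);d=crop('side0',200,160,80,60)
cv2.imwrite('pics/c2.png',np.vstack([np.hstack([a,b]),np.hstack([c,d])]))
E
```

```text
(no output)
```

View pics/c1.png

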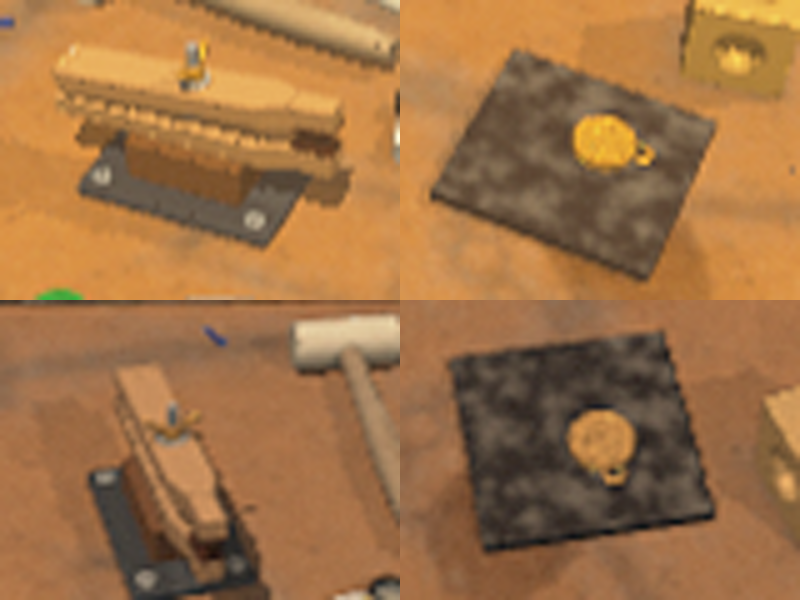

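View pics/c2.png

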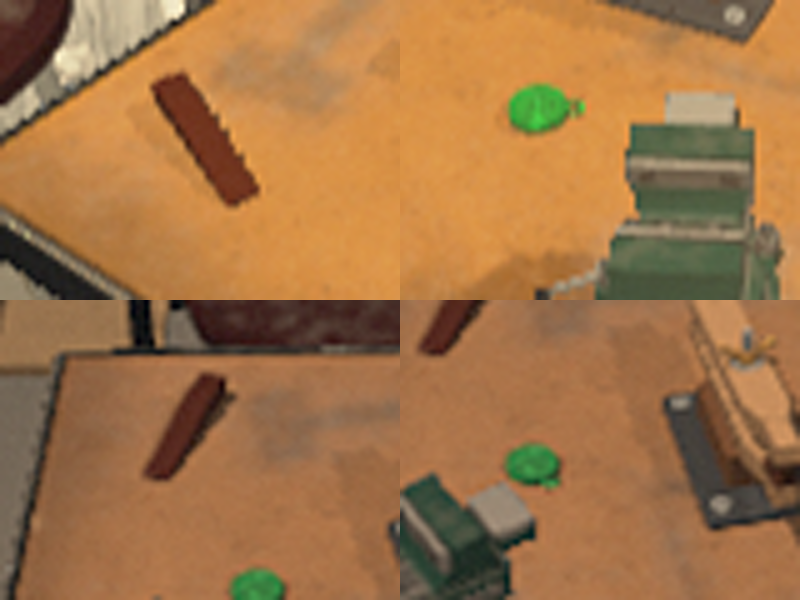

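The crops show four things:
- **Pendant:** the brass disc on the slate sits at scene ≈(330.5,233) and side ≈(275.3,271), with its bail toward (338.5,235.8) and (277.6,278.5). It is brass and on the tile, so it is the one meant. The green disc on the bare bench is a decoy.
- **Clamp:** the nose with the brown leather is at the right in the scene view and at the bottom in the side view.
- **Wedge:** it lies with one end at the upper left and the other at the lower right of the scene crop.
- **Next:** compute rough positions by triangulating.

```bash
python3 - <<'E'
from h import *
np.set_printoptions(precision=4,suppress=True)
s=load('scene0');d=load('side0')
def T(n,a,b): print(n,*tri(ray(s,*a),ray(d,*b)))
# crops: scale 5, pixel
P={'pend top':((290+207/5,205+141/5),(235+202/5,243+139/5)),
'bail':((290+243/5,205+155/5),(235+213/5,243+175/5)),
'bolttop':((196+193/5,154+44/5),(235+173/5,145+107/5)),
'screw tail':((196+102/5,154+176/5),(235+106/5,145+178/5)),
'screw nose':((196+255/5,154+219/5),(235+145/5,145+278/5)),
'upper tail corner L':((196+57/5,154+72/5),(235+117/5,145+70/5)),
'upper nose right corner':((196+341/5,154+101/5),(235+224/5,145+220/5)),
'wedge upleft':((110+168/5,175+80/5),(175+212/5,135+76/5)),
'wedge lowright':((110+245/5,175+195/5),(175+158/5,135+176/5)),
'tile c1':((290+117/5,205+52/5),(235+52/5,243+62/5)),
'tile c2':((290+315/5,205+124/5),(235+262/5,243+34/5)),
'tile c3':((290+247/5,205+276/5),(235+313/5,243+215/5)),
'tile c4':((290+33/5,205+192/5),(235+87/5,243+245/5)),
}
for k,v in P.items(): T(k,*v)
E
```

```text
pend top [ 0.6085 -0.3023  0.0131] [np.float64(0.7172874203715495), np.float64(0.7172874203713795)]
bail [ 0.6127 -0.3195  0.0104] [np.float64(0.37119905149401655), np.float64(0.3711990514940095)]
bolttop [ 0.6058 -0.017   0.0918] [np.float64(0.3526076572793953), np.float64(0.352607657279333)]
screw tail [0.5698 0.0213 0.0085] [np.float64(0.2110054426079121), np.float64(0.21100544260788426)]
screw nose [ 0.59   -0.0667  0.0104] [np.float64(0.31601976188872766), np.float64(0.31601976188871456)]
upper tail corner L [0.5764 0.0537 0.0617] [np.float64(1.5571243082352642), np.float64(1.5571243082353523)]
upper nose right corner [ 0.6293 -0.0928  0.0762] [np.float64(0.1110005602076551), np.float64(0.11100056020759594)]
wedge upleft [0.4465 0.1685 0.0134] [np.float64(0.6825731460433747), np.float64(0.6825731460433777)]
wedge lowright [0.4182 0.081  0.0017] [np.float64(0.2232661512037027), np.float64(0.22326615120376395)]
tile c1 [ 0.5479 -0.2908  0.0881] [np.float64(20.432274547099826), np.float64(20.432274547099905)]
tile c2 [ 0.6167 -0.3307  0.0795] [np.float64(31.137696819735606), np.float64(31.137696819735627)]
tile c3 [ 0.6537 -0.3061 -0.0886] [np.float64(29.330700398652798), np.float64(29.330700398652795)]
tile c4 [ 0.5661 -0.2626 -0.0638] [np.float64(38.41513623467754), np.float64(38.41513623467743)]
```

Triangulation fits the text:

| Item | Measured | Check |
|---|---|---|
| Bolt top | z 91.8 mm | text gives 92 mm |
| Pendant top | z 13 mm | 14 mm expected |
| Screws on foot | z 8–10 mm | foot is 8 mm thick |
| Wedge | 92 mm long, thick end at +y | text gives 96 mm |

The clamp's nose points to about -77°. I'll write a planner for the row numbers, then fly over the wedge on the way to the pendant.

```bash
cat >> h.py <<'E'
def wrap(a): return (a+np.pi)%(2*np.pi)-np.pi
def Rrpy(r,p,y):
    c,s=np.cos,np.sin
    Rx=np.array([[1,0,0],[0,c(r),-s(r)],[0,s(r),c(r)]]);Ry=np.array([[c(p),0,s(p)],[0,1,0],[-s(p),0,c(p)]]);Rz=np.array([[c(y),-s(y),0],[s(y),c(y),0],[0,0,1]])
    return Rz@Ry@Rx
def plan(x,y,z,yaw,n,g,lim=55,q=1):
    "n rows of equal world shift + equal turn"
    st=get_state(); p=np.array(st['position']); R=Rrpy(*st['tool_rot']); t=np.array([x,y,z])
    dy=-wrap(yaw-st['tool_rot'][2]); step=(t-p)/n
    print('step mm',np.linalg.norm(step)*1e3,'turn/row',dy/n,'dist',t-p)
    rows=[];a=0
    for i in range(n):
        Rt=R@Rrpy(0,0,a); v=Rt.T@step*1e3
        rows.append('%.*f %.*f %.*f %.3f %g'%(q,v[0],q,v[1],q,v[2],dy/n,g)); a+=dy/n
    for i in range(0,n,8): print('; '.join(rows[i:i+8]))
def st():
    s=get_state(); np.set_printoptions(precision=4,suppress=True)
    print(s['time_s'],s['position'],s['tool_rot'],'F',s['wrist_force'],'w',s['width'],'q',s['joint_pos'])
E
python3 - <<'E'
from h import *
plan(0.43,0.16,0.26,1.80,8,-1)
E
```

```text
step mm 55.212042905014435 turn/row 0.12285185073287264 dist [ 0.2283214  -0.37808142  0.00440924]
-43.3 -34.2 -0.5 0.123 -1; -47.2 -28.7 -0.5 0.123 -1; -50.3 -22.7 -0.5 0.123 -1; -52.7 -16.3 -0.5 0.123 -1; -54.3 -9.7 -0.5 0.123 -1; -55.1 -3.0 -0.5 0.123 -1; -55.1 3.8 -0.5 0.123 -1; -54.2 10.5 -0.5 0.123 -1
```

>>> carry_out --commands "-43 -34 -0.5 0.12 -1; -47 -29 -0.5 0.12 -1; -50 -23 -0.5 0.12 -1; -53 -16 -0.5 0.12 -1; -54 -10 -0.5 0.12 -1; -55 -3 -0.5 0.12 -1; -55 4 -0.5 0.12 -1; -54 10 -0.5 0.12 -1" --force 25

```text
time_s: 1.15
position: [0.4318, 0.1515, 0.2585]
tool_rot: [-3.141, 0.001, 1.8]
wrist_force: [1.2, 0.4, -0.4]
width: 0.0852
```

```bash
python3 - <<'E'
from h import *
snap('wrist','w1'); st(); plan(0.575,-0.20,0.26,1.81,8,-1)
E
```

```text
1.2 [0.435  0.1463 0.2587] [3.141  0.0057 1.791 ] F [ 4.1812 -4.4481  0.5758] w 0.08543681188965493 q [ 0.0684 -0.0897  1.8836 -0.0057  1.3463 -0.1506]
step mm 46.68601336070657 turn/row -0.002370674468053391 dist [ 0.14   -0.3463  0.0013]
-46.1 7.6 0.1 -0.002 -1; -46.1 7.5 0.1 -0.002 -1; -46.1 7.4 0.1 -0.002 -1; -46.1 7.3 0.1 -0.002 -1; -46.1 7.2 0.1 -0.002 -1; -46.1 7.1 0.1 -0.002 -1; -46.2 7.0 0.1 -0.002 -1; -46.2 6.9 0.1 -0.002 -1
```

View pics/w1.png

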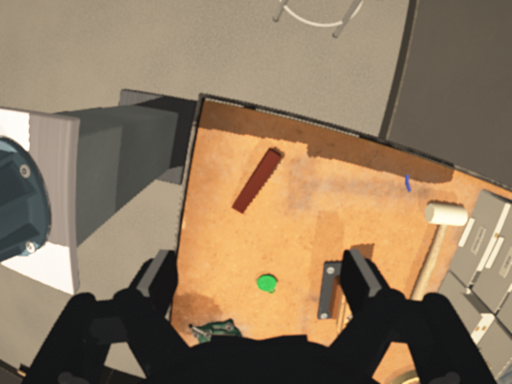

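The wedge is at (258,180) with its wide end at upper right, and the green decoy is at (266,283). Points under the TCP appear near (262,190). Next is the pendant.

```bash
python3 - <<'E'
from h import *
plan(0.6085,-0.302,0.20,1.81,9,-1)
E
```

```text
step mm 53.803925338106765 turn/row -0.0021072661938252362 dist [ 0.17346411 -0.4482684  -0.05873239]
-52.8 7.9 6.8 -0.002 -1; -52.8 7.8 6.8 -0.002 -1; -52.8 7.7 6.8 -0.002 -1; -52.8 7.6 6.8 -0.002 -1; -52.8 7.5 6.8 -0.002 -1; -52.9 7.4 6.8 -0.002 -1; -52.9 7.3 6.8 -0.002 -1; -52.9 7.1 6.8 -0.002 -1
-52.9 7.0 6.8 -0.002 -1
```

>>> carry_out --commands "-53 8 7 0 -1; -53 8 7 0 -1; -53 8 7 0 -1; -53 8 7 0 -1; -53 7 7 0 -1; -53 7 7 0 -1; -53 7 7 0 -1; -53 7 7 0 -1"

```text
time_s: 2.2
position: [0.5903, -0.2642, 0.2024]
tool_rot: [3.14, 0.003, 1.795]
wrist_force: [1.0, 0.4, -0.2]
width: 0.0859
```

>>> carry_out --commands "-35 5 5 0 -1; 0 0 0 0 -1"

```text
time_s: 2.45
position: [0.6029, -0.3014, 0.195]
tool_rot: [3.141, 0.002, 1.792]
wrist_force: [-0.5, 0.4, -0.2]
width: 0.0854
```

```bash
python3 - <<'E'
from h import *
snap('wrist','w2'); st(); 
E
```

```text
2.5 [ 0.6027 -0.3     0.1951] [-3.1415  0.0011  1.793 ] F [-0.3861  0.1906  0.2815] w 0.08545155239076782 q [-0.6374  0.4473  1.3932 -0.0008  1.3003 -0.8595]
```

View pics/w2.png

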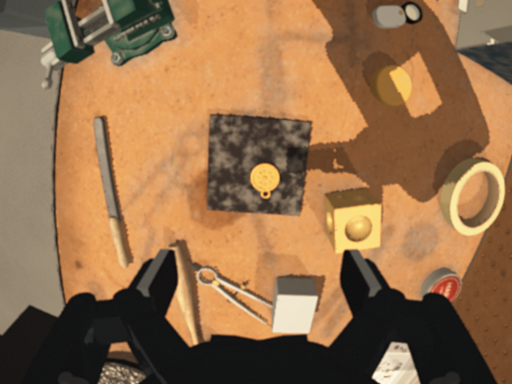

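The wrist view shows the tile at the centre, with the pendant at (265,179) and its bail at (265,194). The brass block is on the right at (353,220).

```bash
python3 - <<'E'
from h import *
np.set_printoptions(precision=4,suppress=True)
def seg(fn,box):
    s=load(fn);x0,y0,x1,y1=box;im=s['pixels'][y0:y1,x0:x1]
    hsv=cv2.cvtColor(np.ascontiguousarray(im),cv2.COLOR_RGB2HSV)
    m=((hsv[...,1]>110)&(hsv[...,2]>110)).astype(np.uint8)
    n,l,stt,c=cv2.connectedComponentsWithStats(m); k=1+np.argmax(stt[1:,4]); m=(l==k).astype(np.uint8)
    o=cv2.morphologyEx(m,cv2.MORPH_OPEN,cv2.getStructuringElement(cv2.MORPH_ELLIPSE,(5,5)))
    cn=max(cv2.findContours(o,cv2.RETR_EXTERNAL,cv2.CHAIN_APPROX_NONE)[0],key=cv2.contourArea)
    e=cv2.fitEllipse(cn); b=m&(1-cv2.dilate(o,np.ones((3,3),np.uint8))); ys,xs=np.nonzero(b)
    allc=np.argwhere(m).mean(0)
    print(fn,'ellipse',e[0][0]+x0,e[0][1]+y0,e[1],'rest',len(xs),xs.mean()+x0 if len(xs) else 0,ys.mean()+y0 if len(ys) else 0)
    return (e[0][0]+x0,e[0][1]+y0)
a=seg('w2',(245,155,290,205));b=seg('scene0',(318,222,345,242));c=seg('side0',(265,262,287,285))
w=load('w2');s=load('scene0');d=load('side0')
print(tri(ray(w,*a,True),ray(s,*b),ray(d,*c)))
print('w',onz(w,*a,.013,True),onz(w,265.5,194,.011,True),'s',onz(s,*b,.012),'d',onz(d,*c,.012))
print('block corners',onz(w,327,196,.04,True),onz(w,334,251,.04,True))
for q in [(211,114),(311,121),(302,215),(207,208)]: print('tile',onz(w,*q,.008,True))
E
python3 - <<'E'
import cv2
im=cv2.imread('pics/w2.png')[155:215,225:305];cv2.imwrite('pics/c3.png',cv2.resize(im,(800,600),interpolation=cv2.INTER_CUBIC))
E
```

```text
w2 ellipse 264.4780750274658 178.6073703765869 (28.854969024658203, 33.49960708618164) rest 0 0 0
scene0 ellipse 330.4250726699829 233.2985029220581 (11.201298713684082, 13.58309268951416) rest 7 339.42857142857144 235.28571428571428
side0 ellipse 274.9950532913208 270.6413908004761 (11.655475616455078, 12.666167259216309) rest 6 277.8333333333333 278.6666666666667
(array([ 0.6083, -0.3005,  0.0114]), [np.float64(0.6612514772576441), np.float64(0.5190367893269324), np.float64(0.556611366291345)])
w [ 0.6088 -0.3003  0.013 ] [ 0.6139 -0.3171  0.011 ] s [ 0.6072 -0.301   0.012 ] d [ 0.608  -0.3003  0.012 ]
block corners [ 0.6708 -0.2967  0.04  ] [ 0.6973 -0.3543  0.04  ]
tile [ 0.5405 -0.2464  0.008 ]
tile [ 0.6421 -0.2308  0.008 ]
tile [ 0.6595 -0.333   0.008 ]
tile [ 0.5547 -0.3481  0.008 ]
```

View pics/c3.png

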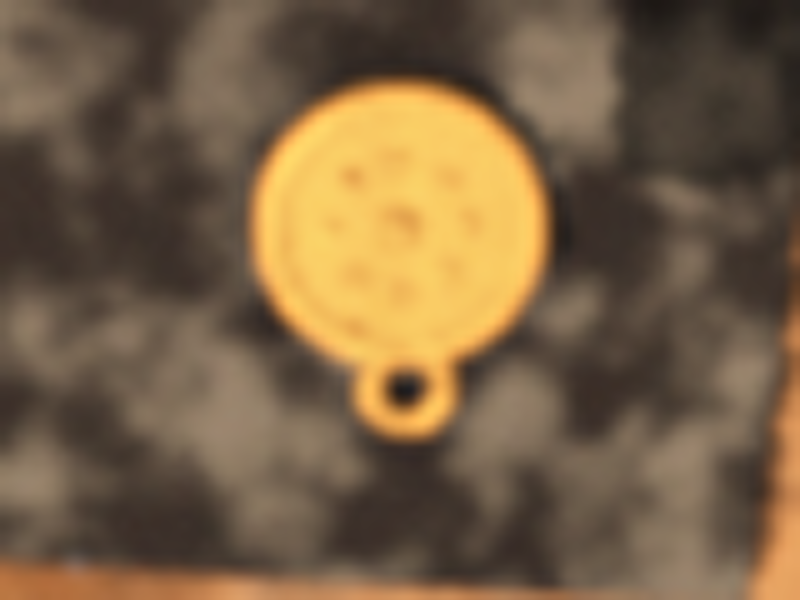

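Enlarged, it is the brass disc centred at (265.1,177.2), with its bail hole at (265.4,194.0), lying on the slate.

```bash
python3 - <<'E'
from h import *
np.set_printoptions(precision=4,suppress=True)
w=load('w2');s=load('scene0');d=load('side0')
c=onz(w,265.1,177.2,.0135,True);b=onz(w,265.4,194,.011,True);print(c,b,b-c,np.linalg.norm((b-c)[:2]),'yaw_p',np.arctan2(*(c-b)[1::-1])-np.pi/2)
print(tri(ray(w,265.1,177.2,True),ray(s,330.43,233.3),ray(d,274.9,270.5)))
plan(0.6086,-0.2995,0.09,1.82,3,-0.3)
E
```

```text
[ 0.6091 -0.2985  0.0135] [ 0.6138 -0.3171  0.011 ] [ 0.0047 -0.0186 -0.0025] 0.019218735559531276 yaw_p 0.247582677637328
(array([ 0.6086, -0.2996,  0.0106]), [np.float64(0.8115824262610737), np.float64(0.8912804534560821), np.float64(0.9241454099319284)])
step mm 35.09009165949312 turn/row -0.008986206619611655 dist [ 0.0059  0.0005 -0.1051]
-0.2 2.0 35.0 -0.009 -0.3; -0.2 2.0 35.0 -0.009 -0.3; -0.3 2.0 35.0 -0.009 -0.3
```

>>> carry_out --commands "0 2 35 -0.01 -0.2; 0 2 35 -0.01 -0.2; 0 2 35 -0.01 -0.2; 0 0 0 0 -0.2; 0 0 0 0 -0.2"

```text
time_s: 3.12
position: [0.6096, -0.2924, 0.091]
tool_rot: [3.14, 0.001, 1.83]
wrist_force: [-0.2, 0.4, 0.5]
width: 0.0514
```

```bash
python3 - <<'E'
from h import *
snap('wrist','w3'); st(); plan(0.6086,-0.2993,0.045,1.818,2,-0.2)
E
```

```text
3.175 [ 0.6094 -0.2922  0.0909] [3.1401 0.001  1.8296] F [0.4751 1.2013 0.1992] w 0.051390905325488505 q [-0.6225  0.5703  1.4427  0.0006  1.1268 -0.8815]
step mm 23.209998027741342 turn/row 0.005798946973994301 dist [-0.0008 -0.0071 -0.0459]
-3.3 -1.4 22.9 0.006 -0.2; -3.3 -1.3 22.9 0.006 -0.2
```

View pics/w3.png

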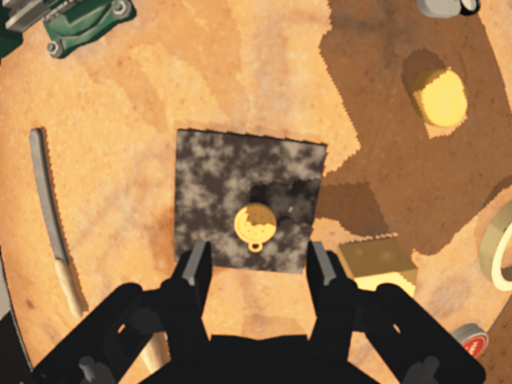

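The pendant sits between the two fingers at (256,224), with nothing in the way. I'll lower to TCP z ≈ 45 mm with the opening at about 38 mm.

>>> carry_out --commands "-3 -1 23 0.005 0.1; -3 -1 23 0.005 0.1; 0 0 0 0 0.1; 0 0 0 0 0.1"

```text
time_s: 3.68
position: [0.6101, -0.2999, 0.0441]
tool_rot: [3.138, 0.004, 1.818]
wrist_force: [0.5, 0.6, -0.1]
width: 0.0382
```

```bash
python3 - <<'E'
from h import *
snap('wrist','w4'); snap('side','d4'); st(); plan(0.6086,-0.2995,0.036,1.818,2,0.1)
im=cv2.imread('pics/w4.png');im2=cv2.imread('pics/d4.png')[235:310,225:325]
cv2.imwrite('pics/c4.png',np.hstack([cv2.resize(im[150:350,160:360],(400,400)),cv2.resize(im2,(400,400))]))
E
```

```text
3.775 [ 0.61   -0.2998  0.0443] [3.1379 0.0038 1.8187] F [-0.4978 -0.5259 -0.1523] w 0.038419169754093575 q [-0.6311  0.6392  1.4443  0.0005  1.0529 -0.8793]
step mm 4.231244651404772 turn/row 0.00034216341140935747 dist [-0.0014  0.0003 -0.0083]
0.3 -0.7 4.2 0.000 0.1; 0.3 -0.7 4.2 0.000 0.1
```

View pics/c4.png

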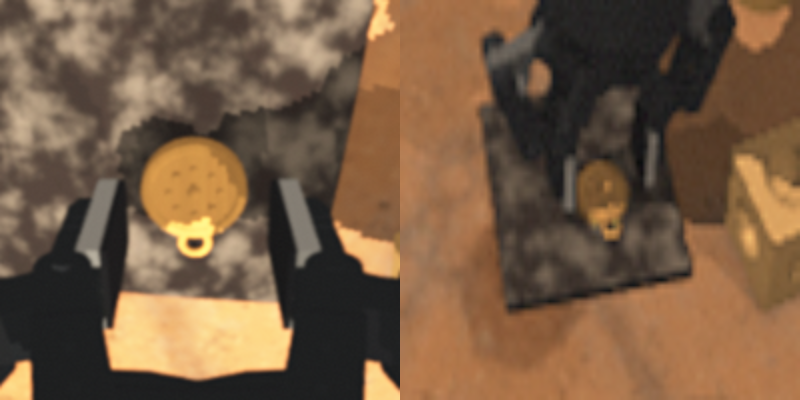

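The fingers straddle the pendant in both views and it is well centred. I'll descend in small steps and watch the force.

>>> carry_out --commands "0 -0.7 4 0 0.1; 0 -0.7 4 0 0.1; 0 0 1 0 0.1"

```text
time_s: 4.15
position: [0.6092, -0.3005, 0.036]
tool_rot: [3.137, 0.005, 1.819]
wrist_force: [-0.5, 0.1, -0.6]
width: 0.0383
```

>>> carry_out --commands "0 0 1 0 0.1; 0 0 0 0 0.1"

```text
time_s: 4.4
position: [0.6093, -0.3005, 0.035]
tool_rot: [3.137, 0.005, 1.819]
wrist_force: [0.0, -0.4, -0.2]
width: 0.0385
```

>>> carry_out --commands "0 0 1.5 0 0.1; 0 0 0 0 0.1"

```text
time_s: 4.65
position: [0.6094, -0.3005, 0.0335]
tool_rot: [3.136, 0.006, 1.819]
wrist_force: [-0.1, -0.7, 0.1]
width: 0.0384
```

>>> carry_out --commands "0 0 1 0 0.1; 0 0 0 0 0.1"

```text
time_s: 4.9
position: [0.6095, -0.3006, 0.0325]
tool_rot: [3.136, 0.006, 1.819]
wrist_force: [0.0, -0.3, -0.5]
width: 0.0383
```

```bash
python3 - <<'E'
from h import *
snap('wrist','w5'); snap('side','d5'); st()
im=cv2.imread('pics/w5.png');im2=cv2.imread('pics/d5.png')[245:295,245:305]
cv2.imwrite('pics/c5.png',np.hstack([cv2.resize(im[200:300,205:325],(400,333)),cv2.resize(im2,(400,333))]))
E
```

```text
5.0 [ 0.6096 -0.3006  0.0327] [3.1362 0.0058 1.8189] F [-1.0272  0.2727 -0.7987] w 0.03827818249556046 q [-0.6326  0.6547  1.4476  0.0005  1.0314 -0.881 ]
```

View pics/c5.png

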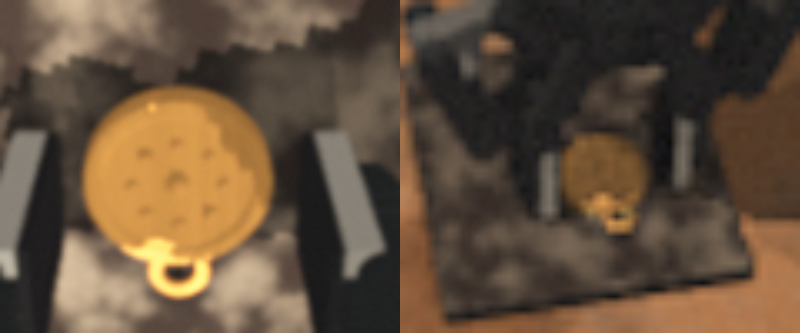

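No contact yet; the tips are about 10 mm above the bench and both pads overlap the disc's edge. Closing gently.

>>> carry_out --commands "0 0 0 0 0.35; 0 0 0 0 0.6; 0 0 0 0 0.6; 0 0 0 0 0.6" --force 25

```text
time_s: 5.5
position: [0.6097, -0.3007, 0.0329]
tool_rot: [3.136, 0.006, 1.819]
wrist_force: [0.3, 0.1, -0.2]
width: 0.0287
```

>>> carry_out --commands "0 0 -10 0 0.6; 0 0 -15 0 0.6; 0 0 -20 0 0.6; 0 0 0 0 0.6"

```text
time_s: 6.0
position: [0.6101, -0.301, 0.0825]
tool_rot: [3.134, 0.008, 1.819]
wrist_force: [0.6, 0.4, -0.6]
width: 0.0286
```

```bash
python3 - <<'E'
from h import *
snap('wrist','w6'); snap('side','d6');snap('scene','s6'); st()
im=cv2.imread('pics/w6.png');im2=cv2.imread('pics/d6.png')[225:285,240:312]
cv2.imwrite('pics/c6.png',np.hstack([cv2.resize(im[200:300,205:325],(400,333)),cv2.resize(im2,(400,333))]))
E
```

```text
6.15 [ 0.6083 -0.2998  0.079 ] [3.138  0.0036 1.8189] F [-0.5512  0.3473 -0.0341] w 0.028628517566768184 q [-0.6326  0.5885  1.4422  0.0005  1.1058 -0.8809]
```

View pics/c6.png

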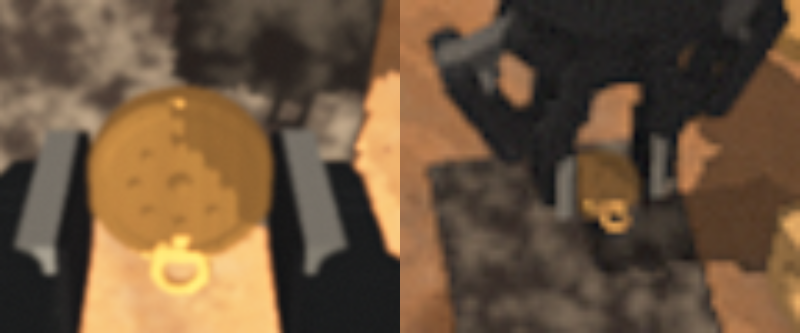

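The pendant is held level at wrist (259,254) with its bail outward, width 28.6 mm. I'll work out its offset in the hand and fly to a point in front of the clamp nose, high enough to look.

```bash
python3 - <<'E'
from h import *
np.set_printoptions(precision=4,suppress=True)
w=load('w6');s=get_state();R=Rrpy(*s['tool_rot']);p=np.array(s['position'])
c=onz(w,259,254.2,p[2]-.0189,True);print(c,'tool',R.T@(c-p))
b=onz(w,205+179/3.33,200+270/3.33,p[2]-.0219,True);print(b,'tool',R.T@(b-p),np.linalg.norm(b-c))
plan(0.632,-0.14,0.19,1.796,4,0.6)
E
```

```text
[ 0.6101 -0.3003  0.0601] tool [-0.0009  0.0015  0.0189]
[ 0.6149 -0.3197  0.0571] tool [-0.0208  0.0014  0.022 ] 0.020159903218442535
step mm 48.98750704461467 turn/row 0.00571506282617551 dist [0.0237 0.1598 0.111 ]
37.2 15.6 -27.8 0.006 0.6; 37.3 15.4 -27.8 0.006 0.6; 37.3 15.2 -27.8 0.006 0.6; 37.4 15.0 -27.8 0.006 0.6
```

>>> carry_out --commands "37 16 -28 0.005 0.6; 37 15 -28 0.005 0.6; 37 15 -28 0.006 0.6; 37 15 -28 0.006 0.6; 0 0 0 0 0.6"

```text
time_s: 6.78
position: [0.6301, -0.1364, 0.1887]
tool_rot: [-3.139, -0.003, 1.794]
wrist_force: [0.9, -0.5, -0.1]
width: 0.0285
```

```bash
python3 - <<'E'
from h import *
snap('side','d7'); snap('wrist','w7'); st()
im=cv2.imread('pics/w7.png')
cv2.imwrite('pics/c7.png',cv2.resize(im[60:300,140:400],(780,720))[:600])
E
```

```text
6.875 [ 0.6283 -0.1385  0.1858] [-3.1349 -0.0047  1.7912] F [ 0.3591 -0.1295 -0.7625] w 0.02862987320788904 q [-0.4011  0.3997  1.4791 -0.0001  1.271  -0.6215]
```

View pics/c7.png

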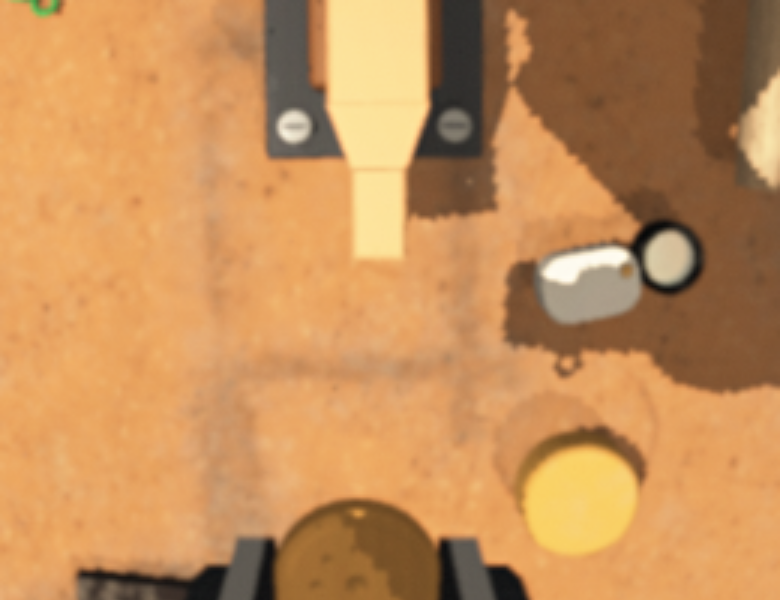

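The clamp nose end is at crop (354..403,259), which is wrist px (258–274,146), nearly upright in the image. The hand therefore already lines up with the clamp.

```bash
python3 - <<'E'
from h import *
im=cv2.imread('pics/w7.png');im2=cv2.imread('pics/d7.png')
cv2.imwrite('pics/c8.png',np.hstack([cv2.resize(im[0:160,200:320],(450,600)),cv2.resize(im2[145:225,240:286],(345,600),interpolation=cv2.INTER_CUBIC)]))
E
```

```text
(no output)
```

View pics/c8.png

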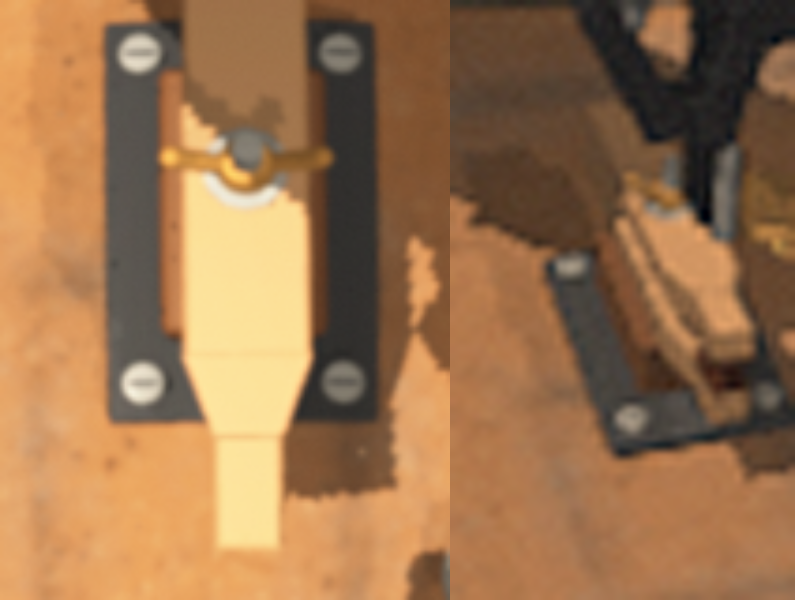

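Wrist crop: the screws are at (139,53), (340,53), (141,384) and (343,381), and the nose end is at (217–279,548). From these I can get the clamp axis and origin.

```bash
python3 - <<'E'
from h import *
np.set_printoptions(precision=4,suppress=True)
w=load('w7');s=load('scene0');d=load('side0')
f=lambda x,y,z:onz(w,200+x/3.75,y/3.75,z,True)
S=[f(*q,.0095) for q in [(139,53),(340,53),(141,384),(343,381)]]
print(S, np.mean(S,0))
v=(S[0]+S[1]-S[2]-S[3])/2; u=(S[1]+S[3]-S[0]-S[2])/2
print('yaw',np.arctan2(v[1],v[0])-np.pi/2,np.arctan2(u[1],u[0]),np.linalg.norm(v),np.linalg.norm(u))
for z in (.072,.076): print('nose',f(217,548,z),f(279,548,z),(f(217,548,z)+f(279,548,z))/2)
print('foot',[f(*q,.008) for q in [(107,23),(376,25),(110,420),(376,420)]])
print('bolt',f(245,148,.092))
# other two-cam screws
def T(n,a,b): print(n,*tri(ray(s,*a),ray(d,*b)))
T('noseR',(196+341/5,154+101/5),(235+224/5,145+220/5))
p=get_state();print(p['position'],proj(w,p['position'],True))
E
```

```text
[array([0.5699, 0.0239, 0.0095]), array([0.6211, 0.0357, 0.0095]), array([ 0.5904, -0.0645,  0.0095]), array([ 0.6417, -0.0519,  0.0095])] [ 0.6058 -0.0142  0.0095]
yaw 0.22949277604413854 0.23484264140830857 0.090343378269257 0.05270215668047377
nose [ 0.6178 -0.0938  0.072 ] [ 0.6306 -0.0909  0.072 ] [ 0.6242 -0.0924  0.072 ]
nose [ 0.6177 -0.0933  0.076 ] [ 0.6302 -0.0904  0.076 ] [ 0.624  -0.0918  0.076 ]
foot [array([0.5593, 0.0314, 0.008 ]), array([0.6286, 0.0469, 0.008 ]), array([ 0.5842, -0.0756,  0.008 ]), array([ 0.6528, -0.0598,  0.008 ])]
bolt [ 0.6053 -0.0142  0.092 ]
noseR [ 0.6293 -0.0928  0.0762] [np.float64(0.1110005602076551), np.float64(0.11100056020759594)]
[ 0.6283 -0.1385  0.1858] (np.float64(257.07304448699466), np.float64(278.5181788962294))
```

The measurements agree:

| Quantity | Wrist | Scene + side |
|---|---|---|
| Clamp yaw | 0.23 | 0.225 |
| Lip x | 0.6225 (hand-eye corrected) | 0.6225 |
| Lip y | -0.0924 | -0.0944 |

The seat is therefore about (0.621,-0.0876). First I'll go to a pre-insertion point 45 mm out.

```bash
python3 - <<'E'
from h import *
plan(0.6314,-0.1314,0.0785,1.801,3,0.6)
E
```

```text
step mm 35.845340428825764 turn/row -0.0032790470435323607 dist [ 0.0031175   0.00711096 -0.10725536]
1.9 1.8 35.8 -0.003 0.6; 1.9 1.8 35.8 -0.003 0.6; 1.9 1.8 35.8 -0.003 0.6
```

>>> carry_out --commands "2 2 36 -0.003 0.6; 2 2 36 -0.003 0.6; 2 1.5 33 -0.003 0.6; 0 0 0 0 0.6; 0 0 0 0 0.6"

```text
time_s: 7.5
position: [0.6273, -0.1368, 0.072]
tool_rot: [-3.127, -0.008, 1.793]
wrist_force: [0.4, 0.1, -0.1]
width: 0.0286
```

```bash
python3 - <<'E'
from h import *
np.set_printoptions(precision=4,suppress=True)
snap('side','d9'); snap('scene','s9'); snap('wrist','w9'); st()
plan(0.6314,-0.1314,0.0785,1.801,1,0.6)
im=cv2.imread('pics/s9.png');im2=cv2.imread('pics/d9.png')
cv2.imwrite('pics/c9.png',np.hstack([cv2.resize(im[150:210,230:310],(400,300),interpolation=cv2.INTER_CUBIC),cv2.resize(im2[165:225,240:320],(400,300),interpolation=cv2.INTER_CUBIC)]))
E
```

```text
7.65 [ 0.6278 -0.1364  0.073 ] [-3.1284 -0.0075  1.7939] F [-0.4688  0.1163  0.0678] w 0.028503263046839016 q [-0.3977  0.5414  1.5302 -0.0018  1.085  -0.62  ]
step mm 8.276118374802918 turn/row -0.0071104807588424634 dist [0.0036 0.005  0.0055]
4.2 4.6 -5.5 -0.007 0.6
```

View pics/c9.png

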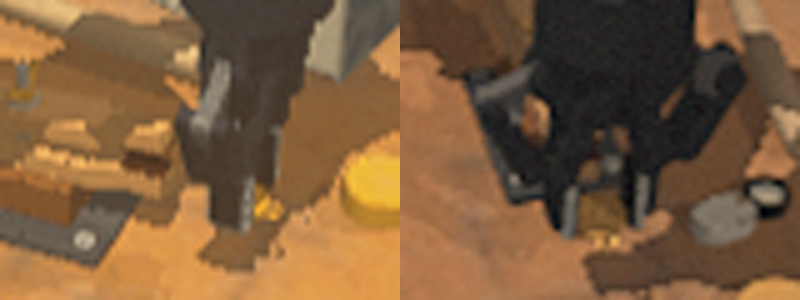

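The pendant is in front of the nose. In the scene crop the jaw gap with leather is at (145,155) and the pendant at (268,205). I'll correct the position by about 5 mm per axis and measure again.

>>> carry_out --commands "4 4.5 -5.5 -0.007 0.6; 0 0 0 0 0.6; 0 0 0 0 0.6"

```text
time_s: 8.02
position: [0.6335, -0.1317, 0.0821]
tool_rot: [-3.133, -0.005, 1.802]
wrist_force: [-0.9, -0.4, 0.3]
width: 0.0286
```

```bash
python3 - <<'E'
from h import *
np.set_printoptions(precision=4,suppress=True)
snap('wrist','w10'); st(); p=get_state();R=Rrpy(*p['tool_rot']);print(R[:,2])
plan(0.6314,-0.1314,0.0785,1.801,1,0.6)
im=cv2.imread('pics/w10.png')
cv2.imwrite('pics/c10.png',cv2.resize(im[110:300,160:360],(632,600)))
E
```

```text
8.075 [ 0.6336 -0.1318  0.0822] [-3.133  -0.0044  1.8018] F [-0.9338  0.0623 -0.3183] w 0.028760223235300388 q [-0.3875  0.5343  1.519  -0.0015  1.0979 -0.6178]
[-0.0093  0.0024 -1.    ]
step mm 4.32393000104047 turn/row 0.0007577837057990422 dist [-0.0022  0.0004 -0.0037]
0.9 -2.0 3.7 0.001 0.6
```

View pics/c10.png

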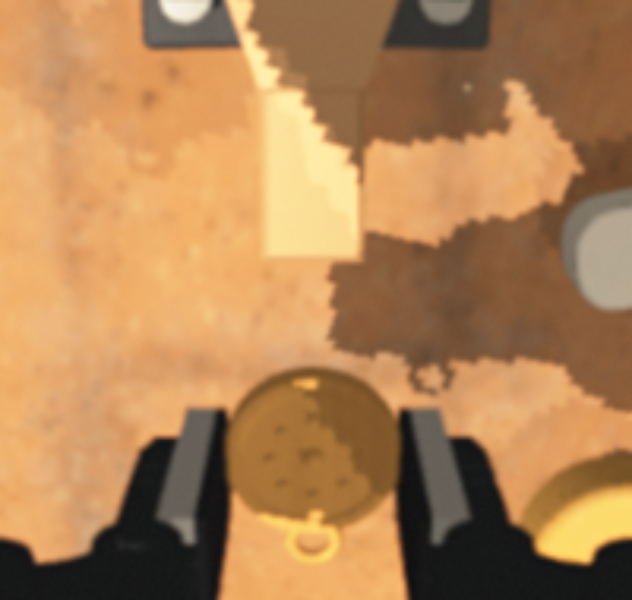

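```bash
python3 - <<'E'
from h import *
np.set_printoptions(precision=4,suppress=True)
w=load('w10');s=get_state();p=np.array(s['position']);R=Rrpy(*s['tool_rot'])
f=lambda x,y,z:onz(w,160+x/3.16,110+y/3.16,z,True)
lip=f(312,258,.075);disc=f(313,447,p[2]-.0189);bail=f(313,540,p[2]-.0219)
for n,v in(('lip',lip),('disc',disc),('bail',bail)): print(n,v,'tool',R.T@(v-p))
g=load('s9');h=load('d9')
# gap heights from scene s9 + side: lower jaw lip etc via scene0/side0
a=load('scene0');b=load('side0')
E
python3 - <<'E'
import cv2,numpy as np
a=cv2.imread('pics/scene0.png')[170:194,248:272];b=cv2.imread('pics/side0.png')[182:206,266:290]
cv2.imwrite('pics/c11.png',np.hstack([cv2.resize(x,(400,400),interpolation=cv2.INTER_CUBIC) for x in(a,b)]))
E
```

```text
lip [ 0.6239 -0.0919  0.075 ] tool [ 0.041  -0.0003  0.0074]
disc [ 0.6323 -0.1273  0.0633] tool [ 0.0045 -0.0001  0.0189]
bail [ 0.6371 -0.1476  0.0603] tool [-0.0163 -0.0001  0.0218]
```

View pics/c11.png

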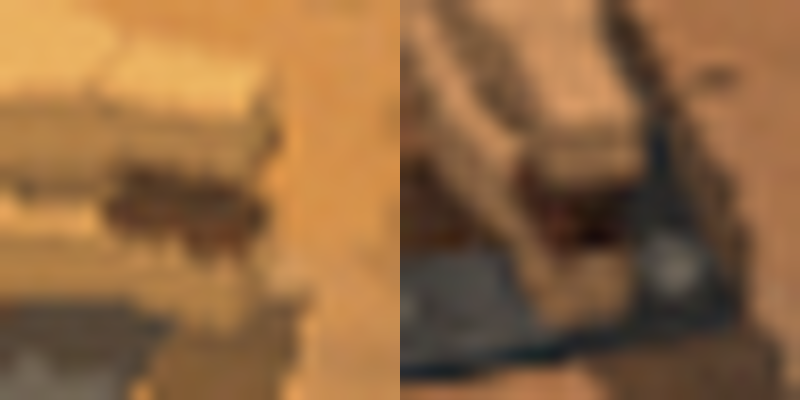

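```bash
python3 - <<'E'
from h import *
np.set_printoptions(precision=4,suppress=True)
a=load('scene0');b=load('side0')
S=lambda x,y:ray(a,248+x/16.67-.5,170+y/16.67-.5)
D=lambda x,y:ray(b,266+(x-400)/16.67-.5,182+y/16.67-.5)
for n,q,r in [('upper lip top R',(272,80),(638,115)),('upper lip leather-wood R',(268,150),(636,175)),('lower leather top/bot R',(266,232),(634,245)),('lower L',(215,258),(550,250)),('lowest R',(258,310),(632,312)),('lowest L',(208,330),(548,322))]:
    print(n,*tri(S(*q),D(*r)))
plan(0.6336,-0.1318,0.0764,1.802,4,0.6)
E
```

```text
upper lip top R [ 0.6291 -0.0915  0.0762] [np.float64(0.8099345827411871), np.float64(0.8099345827411153)]
upper lip leather-wood R [ 0.6293 -0.0906  0.0623] [np.float64(1.1974166820713439), np.float64(1.1974166820712417)]
lower leather top/bot R [ 0.6295 -0.0901  0.0461] [np.float64(1.7619505373679447), np.float64(1.7619505373677946)]
lower L [ 0.6166 -0.0904  0.0478] [np.float64(0.0262219982744722), np.float64(0.026221998274493744)]
lowest R [ 0.6299 -0.0883  0.0294] [np.float64(2.1230613273228767), np.float64(2.123061327322821)]
lowest L [ 0.6171 -0.0891  0.0314] [np.float64(0.4752314342640733), np.float64(0.4752314342640378)]
step mm 1.4478297765829242 turn/row -6.055407355032294e-05 dist [-0.     -0.     -0.0058]
-0.0 0.0 1.4 -0.000 0.6; -0.0 0.0 1.4 -0.000 0.6; -0.0 0.0 1.4 -0.000 0.6; -0.0 0.0 1.4 -0.000 0.6
```

Two views put the lower leather's underside at 46–48 mm and the upper wood edge at 62 mm. That fits a pad at about 50 mm with a gap of about 10 mm. The lip mid is (0.623,-0.091), in line with the wrist view. Next: lower to TCP z ≈ 0.0767 and approach.

>>> carry_out --commands "0 0 2 0 0.6; 0 0 1.5 0 0.6; 0 0 1 0 0.6; 0 0 0.5 0 0.6; 0 0 0 0 0.6"

```text
time_s: 8.7
position: [0.6331, -0.1316, 0.0762]
tool_rot: [-3.132, -0.005, 1.802]
wrist_force: [-0.2, -0.4, -0.0]
width: 0.0285
```

>>> carry_out --commands "5 0 0 0 0.6; 5 0 0 0 0.6; 3 0 0 0 0.6; 0 0 0 0 0.6"

```text
time_s: 9.2
position: [0.6299, -0.1177, 0.0764]
tool_rot: [-3.132, -0.005, 1.802]
wrist_force: [0.3, -0.5, 0.5]
width: 0.0285
```

```bash
python3 - <<'E'
from h import *
np.set_printoptions(precision=4,suppress=True)
snap('scene','s12'); snap('side','d12'); st(); print(Rrpy(*get_state()['tool_rot'])[:,2])
im=cv2.imread('pics/s12.png');im2=cv2.imread('pics/d12.png')
cv2.imwrite('pics/c12.png',np.hstack([cv2.resize(im[160:205,235:295],(400,300),interpolation=cv2.INTER_CUBIC),cv2.resize(im2[175:220,250:310],(400,300),interpolation=cv2.INTER_CUBIC)]))
E
```

```text
9.3 [ 0.63   -0.1181  0.0764] [-3.1322 -0.005   1.8018] F [-1.1406  0.0596  0.1148] w 0.02878006884172968 q [-0.3696  0.5313  1.5375 -0.0013  1.0834 -0.6   ]
[-0.0103  0.0027 -0.9999]
```

View pics/c12.png

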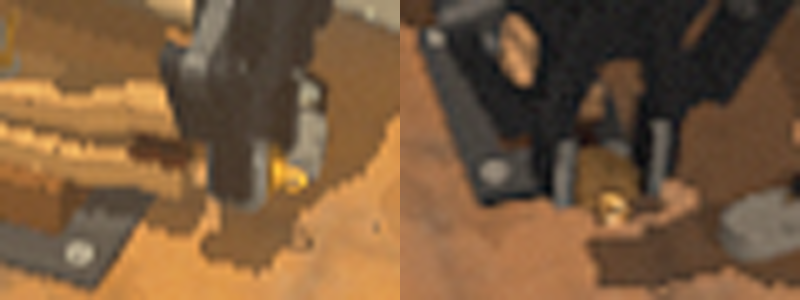

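Height and line look right. Continuing in with small steps and a force check; about 30 mm remain.

>>> carry_out --commands "4 0 0 0 0.6; 4 0 0 0 0.6; 3 0 0 0 0.6; 2 0 0 0 0.6; 0 0 0 0 0.6"

```text
time_s: 9.93
position: [0.6268, -0.1046, 0.0765]
tool_rot: [-3.132, -0.005, 1.802]
wrist_force: [-0.1, 0.4, -0.4]
width: 0.0288
```

>>> carry_out --commands "2.5 0 0 0 0.6; 2.5 0 0 0 0.6; 2 0 0 0 0.6; 0 0 0 0 0.6"

```text
time_s: 10.42
position: [0.6251, -0.0974, 0.0765]
tool_rot: [-3.132, -0.005, 1.802]
wrist_force: [0.9, 0.9, -0.5]
width: 0.0288
```

```bash
python3 - <<'E'
from h import *
np.set_printoptions(precision=4,suppress=True)
snap('wrist','w13'); snap('side','d13');snap('scene','s13'); st(); p=np.array(get_state()['position'])
print('moved',(p-np.array([.6336,-.1318,.0822]))[:2]@np.array([np.cos(1.802),np.sin(1.802)]))
im=cv2.imread('pics/w13.png');im2=cv2.imread('pics/d13.png');i3=cv2.imread('pics/s13.png')
cv2.imwrite('pics/c13.png',np.hstack([cv2.resize(i3[160:205,235:280],(266,266),interpolation=cv2.INTER_CUBIC),cv2.resize(im[200:300,205:305],(266,266)),cv2.resize(im2[170:215,255:300],(266,266),interpolation=cv2.INTER_CUBIC)]))
E
```

```text
10.575 [ 0.6252 -0.0977  0.0766] [-3.1325 -0.0048  1.8014] F [-0.2475 -0.4791  0.4783] w 0.028496431215348797 q [-0.3418  0.5159  1.5607 -0.0011  1.0752 -0.5719]
moved 0.03513084556776638
```

View pics/c13.png

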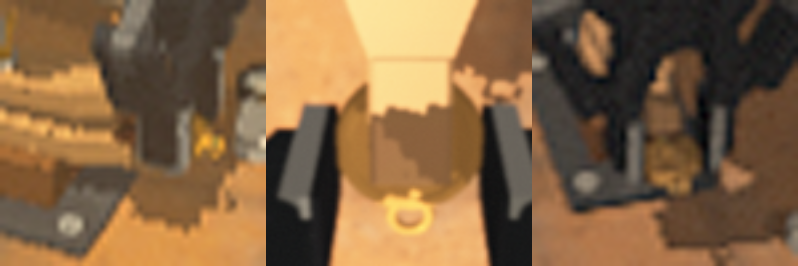

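No contact. In the wrist view the disc (337–481) and nose (370–450) share the same midline at 409/410. About 9.5 mm remain.

>>> carry_out --commands "2.5 0 0 0 0.6; 2.5 0 0 0 0.6; 2 0 0 0 0.6; 0 0 0 0 0.6"

```text
time_s: 11.08
position: [0.6235, -0.0904, 0.0766]
tool_rot: [-3.132, -0.005, 1.801]
wrist_force: [-0.4, -1.0, 0.3]
width: 0.0288
```

```bash
python3 - <<'E'
from h import *
np.set_printoptions(precision=4,suppress=True)
w=snap('wrist','w14'); snap('side','d14');snap('scene','s14'); st(); s=get_state();p=np.array(s['position'])
print('moved',(p-np.array([.6336,-.1318,.0822]))[:2]@np.array([np.cos(1.802),np.sin(1.802)]))
im=cv2.imread('pics/w14.png');im2=cv2.imread('pics/d14.png')
cv2.imwrite('pics/c14.png',np.hstack([cv2.resize(im[210:300,215:305],(400,400),interpolation=cv2.INTER_CUBIC),cv2.resize(im2[170:215,255:300],(400,400),interpolation=cv2.INTER_CUBIC)]))
R=Rrpy(*s['tool_rot'])
for yc in (-80,): pass
E
```

```text
11.225 [ 0.6236 -0.0907  0.0766] [-3.1325 -0.0048  1.801 ] F [ 0.3828  0.6343 -1.0099] w 0.028467867112165347 q [-0.332   0.5109  1.5683 -0.0009  1.0727 -0.5618]
moved 0.04234563466722897
```

View pics/c14.png

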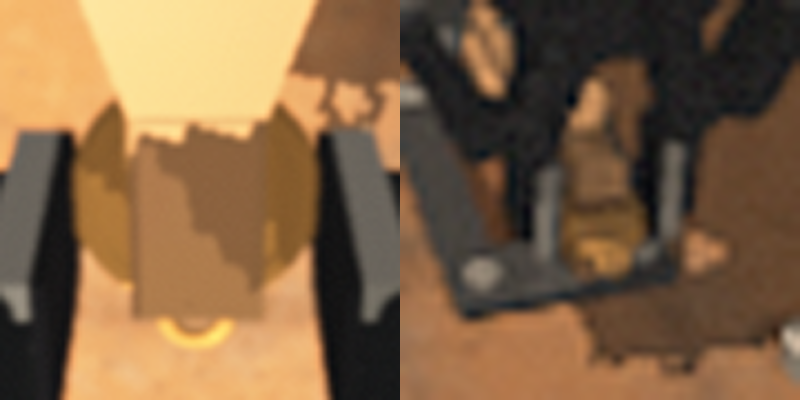

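```bash
python3 - <<'E'
from h import *
np.set_printoptions(precision=4,suppress=True)
w=load('w14');s=get_state();p=np.array(s['position']);R=Rrpy(*s['tool_rot'])
for z in(.075,.0765): print('lip',R.T@(onz(w,215+199/4.44,281.6,z,True)-p), onz(w,259.8,281.6,z,True))
print('disc',R.T@(onz(w,259.2,254.3,p[2]-.0189,True)-p))
# bail outer edge
print('bail outer',R.T@(onz(w,259.2,210+349/4.44,p[2]-.0219,True)-p))
print('disc edges',R.T@(onz(w,215+75/4.44,253,p[2]-.0189,True)-p),R.T@(onz(w,215+318/4.44,253,p[2]-.0189,True)-p))
# side view: lip top edge vs bail
E
```

```text
lip [-0.0026  0.0004  0.0016] [ 0.6245 -0.0931  0.075 ]
lip [-0.0016  0.0003  0.0001] [ 0.6243 -0.0921  0.0765]
disc [0.0029 0.0001 0.0189]
bail outer [-0.0216  0.0001  0.0218]
disc edges [ 0.0036 -0.0143  0.019 ] [0.0037 0.0145 0.0188]
```

By the wrist view the disc centre is about 4.3 mm inside the lip. I'll go 1.7 mm farther, then lower until it touches the pad.

>>> carry_out --commands "1.7 0 0 0 0.6; 0 0 0 0 0.6; 0 0 0.7 0 0.6; 0 0 0.5 0 0.6"

```text
time_s: 11.72
position: [0.6232, -0.0891, 0.0754]
tool_rot: [-3.133, -0.005, 1.801]
wrist_force: [0.2, -0.5, 0.1]
width: 0.0287
```

>>> carry_out --commands "0 0 0.5 0 0.6; 0 0 0 0 0.6"

```text
time_s: 11.98
position: [0.6233, -0.0891, 0.0753]
tool_rot: [-3.133, -0.005, 1.801]
wrist_force: [0.5, 0.3, 0.4]
width: 0.0284
```

```bash
python3 - <<'E'
from h import *
st()
E
```

```text
11.975 [ 0.6233 -0.0891  0.0753] [-3.1327 -0.0046  1.8008] F [0.4537 0.2705 0.3532] w 0.028407214483779343 q [-0.3298  0.5118  1.5703 -0.0009  1.0695 -0.5594]
```

>>> carry_out --commands "0 0 1 0 0.6; 0 0 0 0 0.6"

```text
time_s: 12.22
position: [0.6235, -0.0892, 0.0753]
tool_rot: [-3.133, -0.004, 1.801]
wrist_force: [0.8, -0.5, -0.8]
width: 0.0282
```

```bash
python3 - <<'E'
from h import *
st()
E
```

```text
12.225 [ 0.6235 -0.0892  0.0753] [-3.133  -0.0043  1.8009] F [ 0.7638 -0.4831 -0.7511] w 0.028220504558448566 q [-0.3298  0.5119  1.57   -0.001   1.0693 -0.5594]
```

It stopped at 0.0753 m, 0.4 mm from the predicted contact height, so it is on the pad. Releasing.

>>> carry_out --commands "0 0 0 0 0.3; 0 0 0 0 0.2; 0 0 0 0 0.1; 0 0 0 0 0.05; 0 0 0 0 0.05"

```text
time_s: 12.85
position: [0.6234, -0.0892, 0.0746]
tool_rot: [-3.133, -0.004, 1.801]
wrist_force: [-0.3, -0.2, -0.2]
width: 0.0408
```

```bash
python3 - <<'E'
from h import *
np.set_printoptions(precision=4,suppress=True)
w=snap('wrist','w15'); snap('side','d15'); st()
im=cv2.imread('pics/w15.png');im2=cv2.imread('pics/d15.png')
cv2.imwrite('pics/c15.png',np.hstack([cv2.resize(im[210:300,215:305],(400,400),interpolation=cv2.INTER_CUBIC),cv2.resize(im2[170:215,255:300],(400,400),interpolation=cv2.INTER_CUBIC)]))
E
```

```text
12.95 [ 0.6234 -0.0892  0.0747] [-3.1329 -0.0044  1.8008] F [-0.6066 -0.0815 -0.0292] w 0.040670203390083585 q [-0.3298  0.5128  1.5702 -0.001   1.0683 -0.5594]
```

View pics/c15.png

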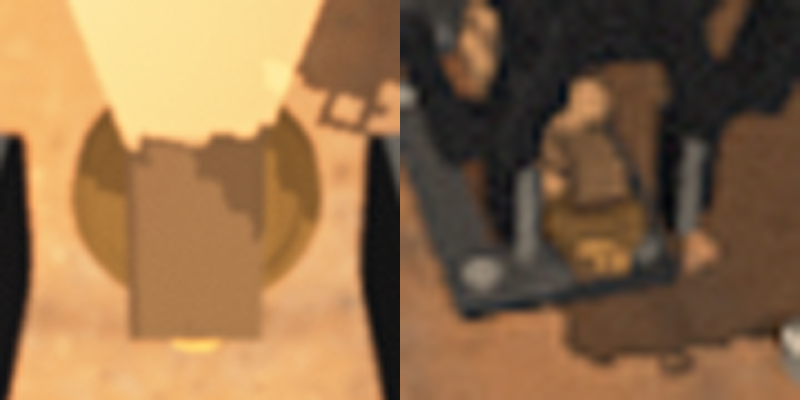

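Released and resting, with disc 75–320 and jaw 132–263 (mids 197.5). Going straight up, then checking from the fixed cameras.

>>> carry_out --commands "0 0 -4 0 0.05; 0 0 -10 0 0.05; 0 0 -25 0 -0.1; 0 0 -40 0 -0.2; 0 0 -40 0 -0.2; 20 -5 -20 0.05 -0.2; 50 -8 0 0.1 -0.2; 50 -8 0 0.1 -0.2"

```text
time_s: 13.95
position: [0.588, 0.0247, 0.2248]
tool_rot: [-3.139, -0.001, 1.537]
wrist_force: [-0.0, 1.0, -0.3]
width: 0.051
```

```bash
python3 - <<'E'
from h import *
snap('scene','s16'); snap('side','d16'); w=snap('wrist','w16'); st()
im=cv2.imread('pics/s16.png');im2=cv2.imread('pics/d16.png')
cv2.imwrite('pics/c16.png',np.hstack([cv2.resize(im[160:200,235:275],(400,400),interpolation=cv2.INTER_CUBIC),cv2.resize(im2[175:215,258:298],(400,400),interpolation=cv2.INTER_CUBIC)]))
E
```

```text
14.1 [0.588  0.0261 0.2246] [-3.1382 -0.0008  1.546 ] F [-0.0648 -0.7715  0.5961] w 0.05110474237379927 q [-0.1573  0.2418  1.6005  0.0003  1.3028 -0.1326]
```

View pics/c16.png

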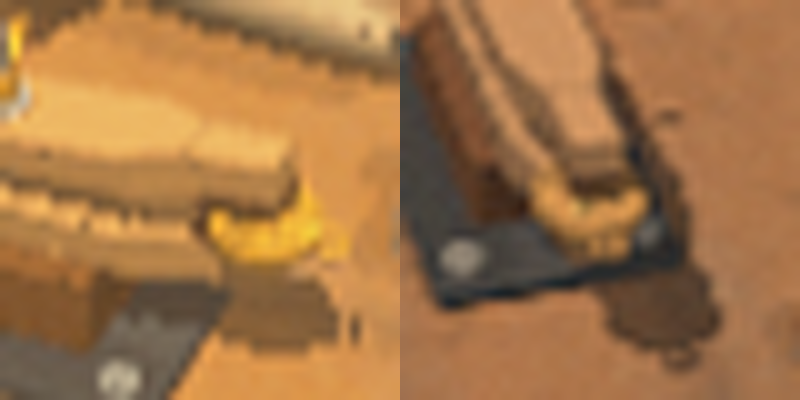

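View pics/w16.png

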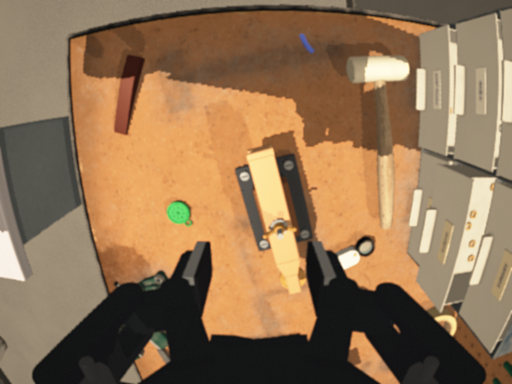

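The pendant lies flat between the jaws with the bail out past the lip, at scene crop (340,245) and side crop (602,243). A quick numeric check of the bail and of the tail mouth follows.

```bash
python3 - <<'E'
from h import *
np.set_printoptions(precision=4,suppress=True)
s=load('s16');d=load('d16')
print('bail',tri(ray(s,235+343/10-.5,160+245/10-.5),ray(d,258+20.2-.5,175+24.3-.5)))
print('bail onz53',onz(s,268.8,184,.053),onz(d,277.7,198.8,.053))
yaw=.231
for o in [np.array([.6058,-.0155])]:
    c,sn=np.cos(yaw),np.sin(yaw); f=lambda x,y:o+np.array([c*x-sn*y,sn*x+c*y])
    print('bail expected',f(0,-92),'seat',f(0,-74),'mouth',f(0,78))
im=cv2.imread('pics/w16.png');i2=cv2.imread('pics/s16.png');i3=cv2.imread('pics/d16.png')
cv2.imwrite('pics/c17.png',np.hstack([cv2.resize(im[130:230,220:320],(400,400),interpolation=cv2.INTER_CUBIC),cv2.resize(i2[155:195,200:240],(400,400),interpolation=cv2.INTER_CUBIC)]))
cv2.imwrite('pics/c18.png',np.hstack([cv2.resize(im[40:140,90:190],(400,400),interpolation=cv2.INTER_CUBIC),cv2.resize(i3[140:180,195:235],(400,400),interpolation=cv2.INTER_CUBIC)]))
E
```

```text
bail (array([ 0.6233, -0.1114,  0.0581]), [np.float64(0.7599728894163481), np.float64(0.7599728894164082)])
bail onz53 [ 0.6274 -0.1089  0.053 ] [ 0.6241 -0.1049  0.053 ]
bail expected [ 21.6693 -89.5718] seat [ 17.5482 -72.0499] mouth [-17.2524  75.9127]
```

View pics/c17.png

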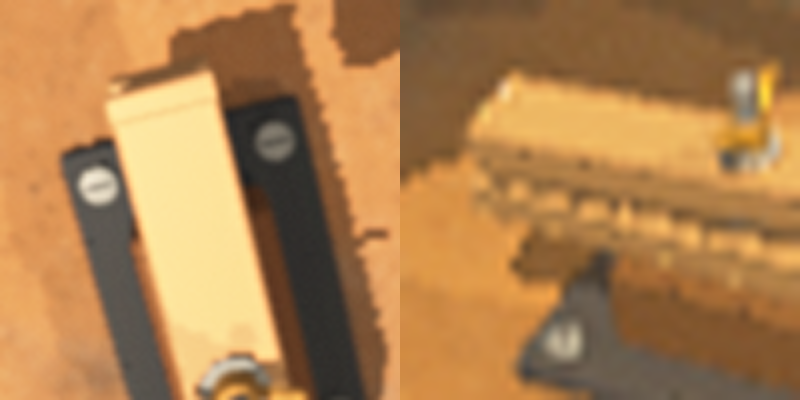

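View pics/c18.png

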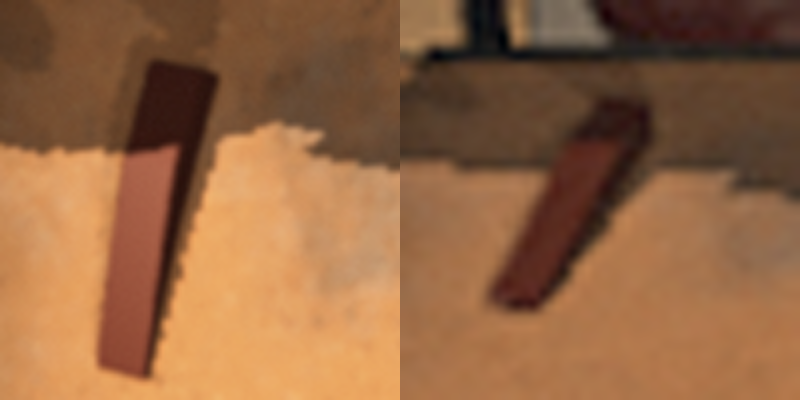

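The bail measures (0.626,-0.107) against about (0.627,-0.105) expected, so it is within 2 mm. Now the wedge: its thin end points down in the wrist crop, and it lies at about (0.43,0.125).

```bash
python3 - <<'E'
from h import *
plan(0.440,0.152,0.18,1.258,4,-0.2)
E
```

```text
step mm 49.830803379488145 turn/row 0.07200198191513707 dist [-0.1479652   0.12588379 -0.04460174]
30.5 -37.7 11.3 0.072 -0.2; 27.7 -39.8 11.3 0.072 -0.2; 24.8 -41.7 11.3 0.072 -0.2; 21.7 -43.4 11.3 0.072 -0.2
```

>>> carry_out --commands "30 -38 11 0.072 -0.2; 28 -40 11 0.072 -0.2; 25 -42 11 0.072 -0.2; 21 -40 8 0.072 -0.2; 0 0 0 0 -0.2; 0 0 0 0 -0.2"

```text
time_s: 14.85
position: [0.4433, 0.1487, 0.1858]
tool_rot: [3.137, 0.0, 1.25]
wrist_force: [0.3, -0.3, -1.0]
width: 0.0513
```

```bash
python3 - <<'E'
from h import *
w=snap('wrist','w19'); st()
im=cv2.imread('pics/w19.png')
cv2.imwrite('pics/c19.png',cv2.resize(im[120:270,180:330],(600,600),interpolation=cv2.INTER_CUBIC))
E
```

```text
14.9 [0.4433 0.1486 0.1857] [3.1378 0.0005 1.2489] F [-0.0712  0.1338 -0.476 ] w 0.05106976621573072 q [ 0.0699  0.015   1.9398 -0.0021  1.1835  0.3925]
```

View pics/c19.png

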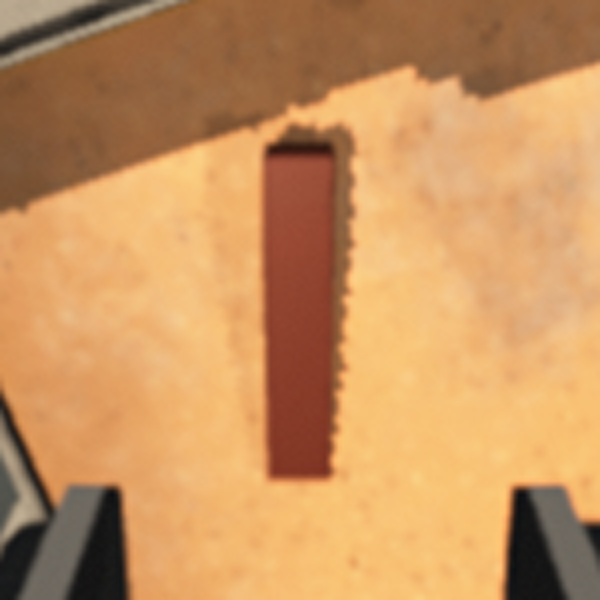

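The wedge is upright in the image. The thick end's top edge is at crop (265–334,153) and the thin end at (268–331,477).

```bash
python3 - <<'E'
from h import *
np.set_printoptions(precision=4,suppress=True)
w=load('w19');s=get_state();p=np.array(s['position']);R=Rrpy(*s['tool_rot'])
f=lambda x,y,z:onz(w,180+x/4-.4,120+y/4-.4,z,True)
a=f(299.5,153,.016);b=f(299.5,477,.003);d=a-b
print('thick',a,'thin',b,'len',np.linalg.norm(d[:2]),'ang y axis',np.arctan2(d[1],d[0]))
print('width',np.linalg.norm(f(334,153,.016)-f(265,153,.016)),np.linalg.norm(f(331,477,.003)-f(268,477,.003)))
g=a-13e-3*d/np.linalg.norm(d); print('grip',g)
# fixed cams cross-check (scene0/side0)
S=load('scene0');D=load('side0')
print(onz(S,110+168/5,175+80/5,.016),onz(D,175+212/5,135+76/5,.016))
A=np.arctan2(d[1],d[0])
plan(g[0],g[1],0.075,A,3,-0.1)
E
```

```text
thick [0.4477 0.173  0.016 ] thin [0.4174 0.0832 0.003 ] len 0.094730122087615 ang y axis 1.2445322154492435
width 0.01697454409677015 0.01776498918327008
grip [0.4436 0.1608 0.0142]
[0.4443 0.1648 0.016 ] [0.447 0.166 0.016]
step mm 37.1079939706369 turn/row 0.001471542221853343 dist [ 0.0003  0.0122 -0.1107]
3.9 -1.3 36.9 0.001 -0.1; 3.9 -1.3 36.9 0.001 -0.1; 3.9 -1.3 36.9 0.001 -0.1
```

>>> carry_out --commands "3.5 -1.5 36 0.003 0; 3.5 -1 36 0.003 0.1; 3 -1 28 0 0.1; 0 0 5 0 0.1; 0 0 0 0 0.1"

```text
time_s: 15.52
position: [0.4523, 0.1546, 0.0813]
tool_rot: [3.129, -0.002, 1.238]
wrist_force: [-0.0, 0.6, -0.4]
width: 0.0384
```

```bash
python3 - <<'E'
from h import *
w=snap('wrist','w20'); st()
plan(0.4433,0.1595,0.050,1.2445,1,.1)
im=cv2.imread('pics/w20.png')
cv2.imwrite('pics/c20.png',cv2.resize(im[140:340,160:360],(600,600),interpolation=cv2.INTER_CUBIC))
E
```

```text
15.575 [0.4524 0.1546 0.0816] [ 3.1288 -0.0021  1.2384] F [0.0629 0.4103 0.1276] w 0.0385741147003958 q [ 0.0825  0.2052  1.9813 -0.004   0.9426  0.4172]
step mm 33.25697156861943 turn/row -0.006073641223868886 dist [-0.0091  0.0049 -0.0316]
1.6 -10.6 31.5 -0.006 0.1
```

View pics/c20.png

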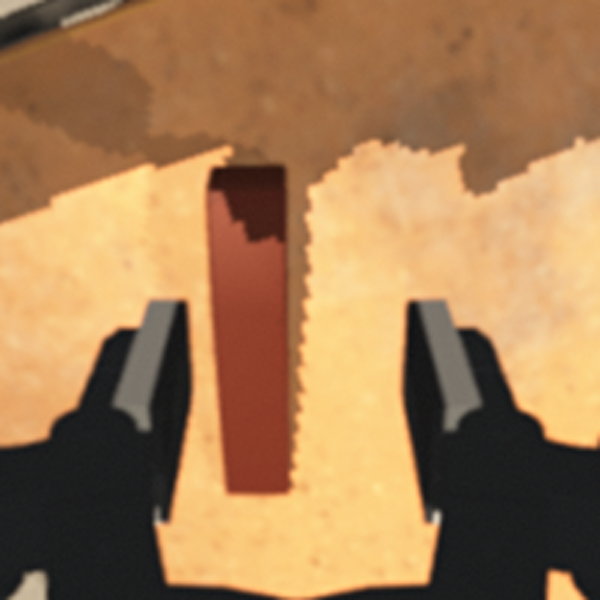

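The hand drifted sideways about 9 mm during the fast descent; the wedge is left of the finger midline. Correcting with slower rows.

>>> carry_out --commands "1 -4 2 -0.006 0.1; 1 -3.5 2 0 0.1; 0 -2.5 0 0 0.1; 0 0 0 0 0.1"

```text
time_s: 16.08
position: [0.445, 0.1602, 0.08]
tool_rot: [3.124, -0.004, 1.245]
wrist_force: [0.2, 0.1, 0.4]
width: 0.0385
```

```bash
python3 - <<'E'
from h import *
np.set_printoptions(precision=4,suppress=True)
w=snap('wrist','w21'); st()
s=get_state();p=np.array(s['position']);R=Rrpy(*s['tool_rot']);print(R[:,2])
plan(0.4433,0.1595,0.050,1.2445,1,.1)
im=cv2.imread('pics/w21.png')
cv2.imwrite('pics/c21.png',cv2.resize(im[140:340,160:360],(600,600),interpolation=cv2.INTER_CUBIC))
E
```

```text
16.125 [0.4452 0.1602 0.0801] [ 3.1239 -0.0041  1.245 ] F [ 0.7569  0.1659 -0.1767] w 0.038639720428486506 q [ 0.0959  0.1953  1.9978 -0.0043  0.9308  0.4243]
[ 0.018  -0.0018 -0.9998]
step mm 30.128192817911906 turn/row 0.0005199563723516931 dist [-0.0019 -0.0007 -0.0301]
-1.3 -2.1 30.0 0.001 0.1
```

View pics/c21.png

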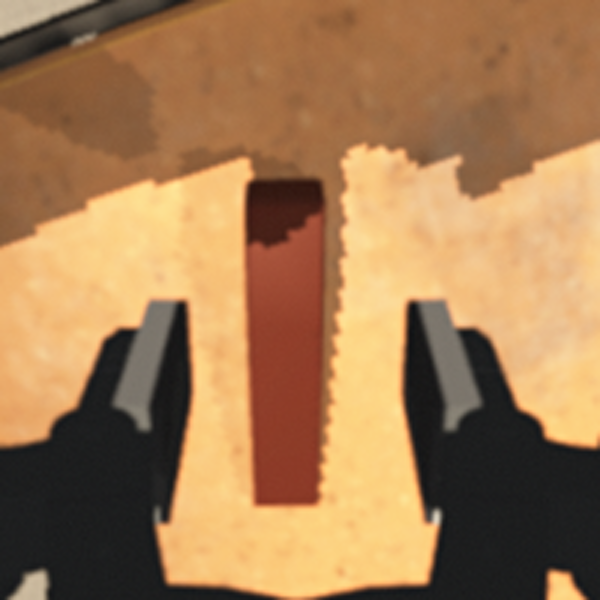

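The wedge is now parallel to the fingers and 2 mm left of the midline. Correcting and descending in moderate steps.

>>> carry_out --commands "-0.5 -1.2 8 0 0.1; -0.5 -1 10 0 0.1; 0 0 10 0 0.1; 0 0 6 0 0.1; 0 0 3 0 0.1; 0 0 0 0 0.1"

```text
time_s: 16.88
position: [0.4427, 0.1596, 0.0395]
tool_rot: [3.126, -0.003, 1.245]
wrist_force: [-0.0, 0.5, 0.4]
width: 0.0387
```

```bash
python3 - <<'E'
from h import *
np.set_printoptions(precision=4,suppress=True)
w=snap('wrist','w22'); st()
plan(0.4433,0.1595,0.028,1.2445,2,.1)
im=cv2.imread('pics/w22.png')
cv2.imwrite('pics/c22.png',cv2.resize(im[140:340,160:360],(600,600),interpolation=cv2.INTER_CUBIC))
E
```

```text
16.925 [0.4429 0.1597 0.0397] [ 3.1252 -0.0035  1.2449] F [ 0.3661 -0.936   0.0924] w 0.03842992624509417 q [ 0.0954  0.2741  2.0112 -0.0047  0.84    0.4244]
step mm 5.855240279567776 turn/row 0.00021783771203343072 dist [ 0.0004 -0.0002 -0.0117]
-0.0 0.1 5.9 0.000 0.1; -0.0 0.1 5.9 0.000 0.1
```

View pics/c22.png

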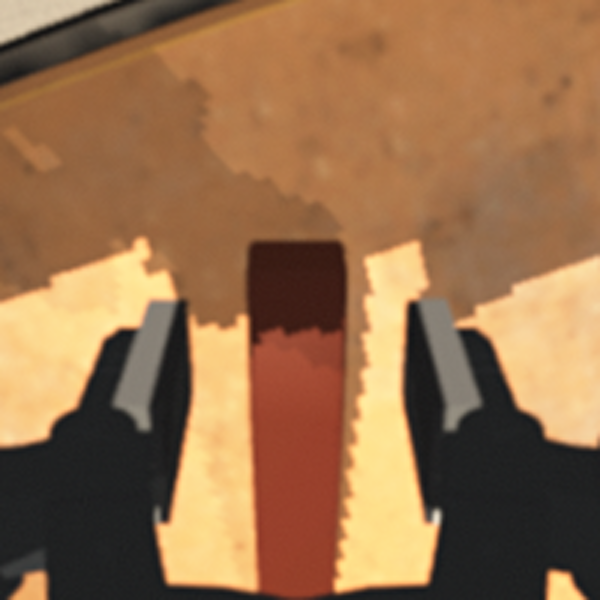

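Centred: the wedge spans 249–345 (mid 297) and the fingers' midline is also at 297. Checking the distance along the wedge, then lowering.

```bash
python3 - <<'E'
from h import *
np.set_printoptions(precision=4,suppress=True)
w=load('w22');s=get_state();p=np.array(s['position']);R=Rrpy(*s['tool_rot'])
print('thick end in tool', R.T@(onz(w,258.7,220.2,.016,True)-p))
E
```

```text
thick end in tool [ 0.0201 -0.0004  0.0238]
```

>>> carry_out --commands "0 0 5 0 0.1; 0 0 4 0 0.1; 0 0 2 0 0.1; 0 0 0 0 0.1"

```text
time_s: 17.42
position: [0.4437, 0.1597, 0.0285]
tool_rot: [3.124, -0.004, 1.245]
wrist_force: [0.1, -0.1, 0.5]
width: 0.0384
```

```bash
python3 - <<'E'
from h import *
st()
E
```

```text
17.425 [0.4437 0.1597 0.0285] [ 3.1239 -0.0041  1.2449] F [ 0.0531 -0.1099  0.4649] w 0.03838581364228098 q [ 0.0953  0.2988  2.0112 -0.0048  0.8139  0.4245]
```

The thick face is 20 mm from the TCP along tool x and should be 13 mm. I'll shift 5.5 mm back toward it, then lower a little and grip.

>>> carry_out --commands "3 0 0 0 0.1; 2.5 0 0 0 0.1; 0 0 1.5 0 0.1; 0 0 0 0 0.1"

```text
time_s: 17.92
position: [0.4458, 0.1654, 0.0272]
tool_rot: [3.123, -0.004, 1.245]
wrist_force: [0.3, -0.8, 0.5]
width: 0.0385
```

```bash
python3 - <<'E'
from h import *
np.set_printoptions(precision=4,suppress=True)
w=snap('wrist','w23');st()
im=cv2.imread('pics/w23.png')
cv2.imwrite('pics/c23.png',cv2.resize(im[160:300,190:330],(560,560),interpolation=cv2.INTER_CUBIC))
E
```

```text
17.975 [0.4459 0.1655 0.0273] [ 3.1233 -0.0044  1.2451] F [-0.425  -0.0223  0.4168] w 0.03831337577600622 q [ 0.1074  0.3083  2.0016 -0.005   0.8132  0.4365]
```

View pics/c23.png

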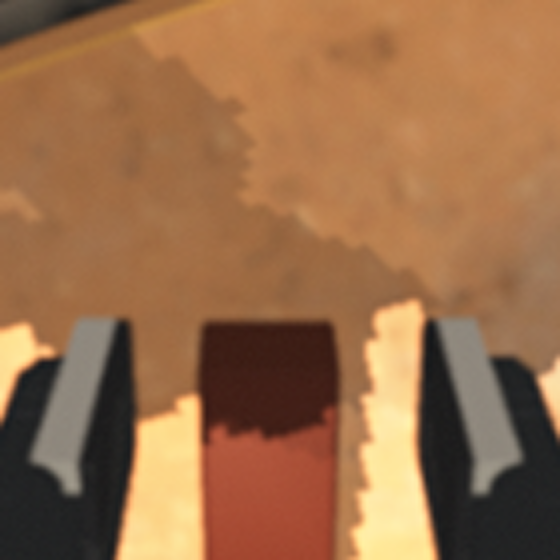

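The pads' far edge lines up with the wedge's thick end and the wedge is centred between them. Gripping at 60 N.

>>> carry_out --commands "0 0 0 0 0.4; 0 0 0 0 0.7; 0 0 0 0 0.9; 0 0 0 0 0.9" --force 60

```text
time_s: 18.48
position: [0.4461, 0.1654, 0.0276]
tool_rot: [3.123, -0.005, 1.245]
wrist_force: [0.3, -0.5, 1.0]
width: 0.0163
```

```bash
python3 - <<'E'
from h import *
np.set_printoptions(precision=4,suppress=True)
st()
yaw=.231;u=np.array([-np.sin(yaw),np.cos(yaw)]);o=np.array([.6058,-.0155]);print('mouth',o+.078*u,'pre TCP (tip 20 before mouth)',o+(.078+.02+.083)*u, 'axis',u)
E
```

```text
18.475 [0.4461 0.1654 0.0276] [ 3.123  -0.0046  1.2449] F [ 0.3102 -0.5291  0.9737] w 0.016284673178042153 q [ 0.1072  0.3078  2.0014 -0.005   0.8135  0.4365]
mouth [0.5879 0.0604] pre TCP (tip 20 before mouth) [0.5644 0.1607] axis [-0.229   0.9734]
```

Gripped at width 16.3 mm. Lifting, then turning to the clamp's line.

>>> carry_out --commands "0 0 -6 0 0.9; 0 0 -12 0 0.9; 0 0 -18 0 0.9; 0 0 -20 0 0.9; 0 0 -12 0 0.9; 0 0 -4 0 0.9; 0 0 0 0 0.9"

```text
time_s: 19.35
position: [0.4447, 0.1655, 0.1045]
tool_rot: [3.122, -0.005, 1.245]
wrist_force: [0.8, -0.7, -0.1]
width: 0.0164
```

```bash
python3 - <<'E'
from h import *
st(); w=snap('wrist','w24')
plan(0.560,0.180,0.105,1.801,6,0.9)
im=cv2.imread('pics/w24.png')
cv2.imwrite('pics/c24.png',cv2.resize(im[160:340,160:360],(600,540),interpolation=cv2.INTER_CUBIC))
E
```

```text
19.35 [0.4447 0.1655 0.1045] [ 3.1219 -0.0051  1.2449] F [ 0.8324 -0.7326 -0.062 ] w 0.016432178212283547 q [ 0.1078  0.1508  1.9866 -0.0044  0.9841  0.4361]
step mm 19.394081037797807 turn/row -0.09267742792989297 dist [0.1155 0.0145 0.0008]
8.5 17.5 0.2 -0.093 0.9; 6.8 18.2 0.2 -0.093 0.9; 5.1 18.7 0.2 -0.093 0.9; 3.3 19.1 0.2 -0.093 0.9; 1.6 19.3 0.2 -0.093 0.9; -0.2 19.4 0.2 -0.093 0.9
```

View pics/c24.png

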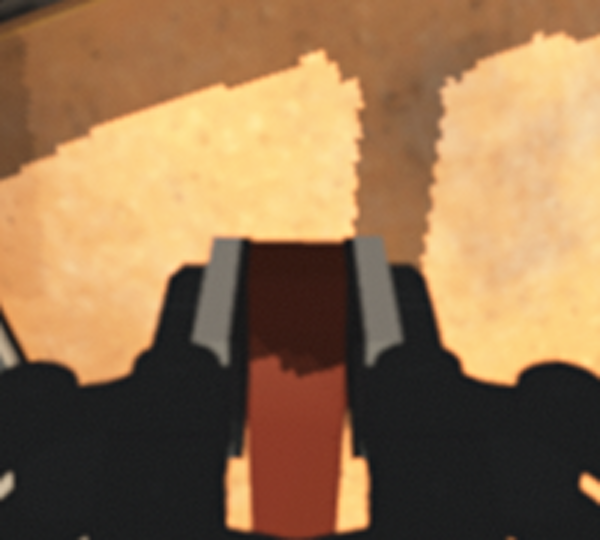

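The wedge is held straight between the pads. Moving to the tail side.

>>> carry_out --commands "8 17 0 -0.093 0.9; 7 18 0 -0.093 0.9; 5 19 0 -0.093 0.9; 3 19 0 -0.093 0.9; 1.5 17 0 -0.093 0.9; 0 10 0 -0.07 0.9; 0 0 0 0 0.9; 0 0 0 0 0.9"

```text
time_s: 20.4
position: [0.5454, 0.1786, 0.0978]
tool_rot: [3.137, 0.004, 1.795]
wrist_force: [-0.3, -0.1, -1.0]
width: 0.0163
```

```bash
python3 - <<'E'
from h import *
st(); snap('wrist','w25');snap('side','d25');snap('scene','s25')
plan(0.560,0.180,0.079,1.801,3,0.9)
im=cv2.imread('pics/s25.png');im2=cv2.imread('pics/d25.png')
cv2.imwrite('pics/c25.png',np.hstack([cv2.resize(im[130:210,150:230],(400,400),interpolation=cv2.INTER_CUBIC),cv2.resize(im2[120:200,205:285],(400,400),interpolation=cv2.INTER_CUBIC)]))
E
```

```text
20.4 [0.5454 0.1786 0.0978] [3.137  0.0043 1.795 ] F [-0.3254 -0.0535 -0.9561] w 0.01628042855250134 q [ 0.1117  0.367   1.7262 -0.0043  1.0434 -0.1103]
step mm 8.025784959798381 turn/row -0.0017815753690981022 dist [ 0.0143  0.0013 -0.0193]
-0.6 4.7 6.5 -0.002 0.9; -0.6 4.7 6.5 -0.002 0.9; -0.6 4.7 6.5 -0.002 0.9
```

View pics/c25.png

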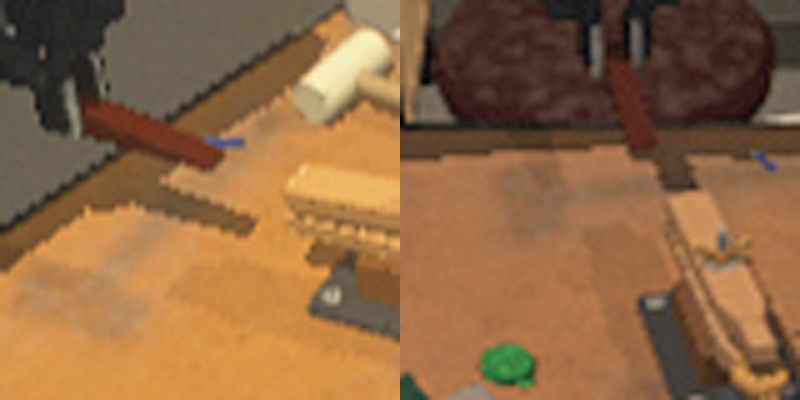

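View pics/w25.png

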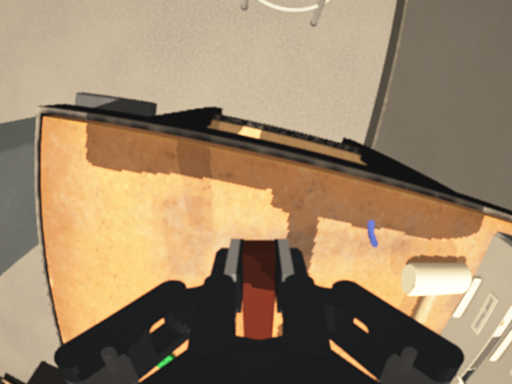

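The wedge points at the tail, as seen from the side; its tip is at crop (640,145) and the tail at (695,200). It sits a bit left (−x) and high. Correcting slowly.

>>> carry_out --commands "0 4 6 -0.003 0.9; 0 4 6 -0.003 0.9; 0 3.5 5 0 0.9; 0 2 2 0 0.9; 0 0 0 0 0.9; 0 0 0 0 0.9"

```text
time_s: 21.3
position: [0.5596, 0.1819, 0.0779]
tool_rot: [3.136, 0.004, 1.801]
wrist_force: [-0.1, -0.2, -0.4]
width: 0.0164
```

```bash
python3 - <<'E'
from h import *
np.set_printoptions(precision=4,suppress=True)
st(); snap('side','d26');snap('scene','s26')
Rg=Rrpy(3.123,-.0046,1.2449);R=Rrpy(*get_state()['tool_rot'])
Rw=R@Rg.T  # rotation since wedge lay flat
zt=Rw@[0,0,1]; th=R[:2,0]; print('wedge up axis',zt,'along x-tool',zt[:2]@R[:2,0],'along y-tool',zt[:2]@R[:2,1])
plan(0.5644,0.1807,0.0752,1.801,3,0.9)
im=cv2.imread('pics/s26.png');im2=cv2.imread('pics/d26.png')
cv2.imwrite('pics/c26.png',np.hstack([cv2.resize(im[140:190,170:220],(400,400),interpolation=cv2.INTER_CUBIC),cv2.resize(im2[130:180,235:285],(400,400),interpolation=cv2.INTER_CUBIC)]))
E
```

```text
21.3 [0.5596 0.1819 0.0779] [3.1363 0.0045 1.8014] F [-0.0827 -0.1893 -0.3513] w 0.016401157987877817 q [ 0.1146  0.4241  1.6946 -0.0045  1.017  -0.1136]
wedge up axis [0.0107 0.0118 0.9999] along x-tool 0.009038150772176935 along y-tool 0.013094005135689521
step mm 1.9048540416263344 turn/row 0.0001275574143653202 dist [ 0.0049 -0.0012 -0.0028]
-0.8 1.5 0.9 0.000 0.9; -0.8 1.5 0.9 0.000 0.9; -0.8 1.5 0.9 0.000 0.9
```

View pics/c26.png

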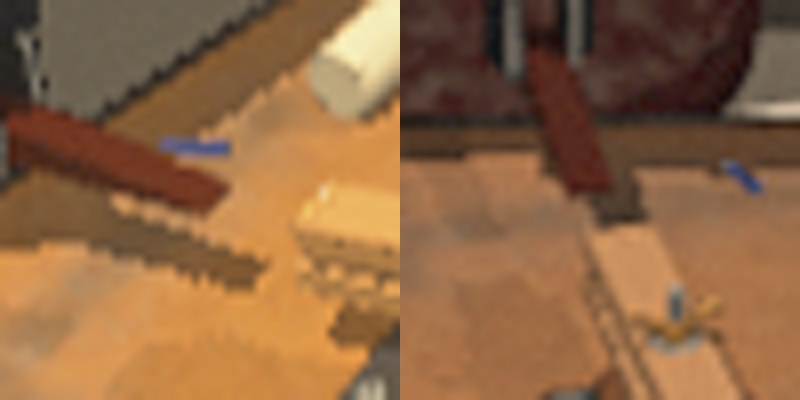

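```bash
python3 - <<'E'
from h import *
np.set_printoptions(precision=4,suppress=True)
s=load('s26');d=load('d26')
S=lambda x,y:ray(s,170+x/8-.5,140+y/8-.5)
D=lambda x,y:ray(d,235+(x-400)/8-.5,130+y/8-.5)
P={}
for n,q,r in [('tip +x',(230,186),(611,187)),('tip -x',(207,211),(571,191)),('tail top +x',(322,188),(650,223)),('tail top -x',(300,222),(593,234)),('lower tail -x',(303,281),(598,284))]:
    X,e=tri(S(*q),D(*r)); P[n]=X; print(n,X,e[0])
yaw=.231;x=np.array([np.cos(yaw),np.sin(yaw)]);y=np.array([-np.sin(yaw),np.cos(yaw)]);o=np.array([.6058,-.0155])
for n,X in P.items(): print(n,'clamp',(X[:2]-o)@x*1e3,(X[:2]-o)@y*1e3,X[2]*1e3)
p=np.array(get_state()['position']);print('tcp clamp',(p[:2]-o)@x*1e3,(p[:2]-o)@y*1e3)
w=load('w16');f=lambda a,b,z:onz(w,220+a/4-.4,130+b/4-.4,z,True)
for n,X in [('wL',f(107,100,.066)),('wR',f(212,68,.066))]: print(n,X,(X[:2]-o)@x*1e3,(X[:2]-o)@y*1e3)
E
```

```text
tip +x [0.585  0.0951 0.0549] 0.3389691114132707
tip -x [0.5698 0.0914 0.0557] 0.5692252210348092
tail top +x [0.5985 0.0651 0.0598] 0.727347460628978
tail top -x [0.5774 0.0554 0.0627] 0.3953155764353879
lower tail -x [0.5792 0.0594 0.0355] 1.2186013566683838
tip +x clamp 5.078949759530984 112.43433767290244 54.91095546378239
tip -x clamp -10.53705100227434 112.26060508054044 55.684928298054956
tail top +x clamp 11.309188236420818 80.13002046382712 59.831971901475434
tail top -x clamp -11.414768667968595 75.54886531424849 62.70305536420359
lower tail -x clamp -8.718337744723106 79.02294933375175 35.5223218179941
tcp clamp 0.16824714202424745 202.73465014666053
wL [0.5758 0.0587 0.066 ] -12.226033036616952 79.08051662525924
wR [0.6007 0.0657 0.066 ] 13.637600514466909 80.23576547398795
```

The tip measures about 2 mm to −x of the clamp axis while the TCP is on it, so the wedge is skewed by about 1°. I'll turn slightly, shift, lower to 1.5 mm above the flat and approach, then look again.

>>> carry_out --commands "-3 0.5 1 -0.012 0.9; -5 0.5 0.5 0 0.9; -5 0 0.5 0 0.9; -5 0 0 0 0.9; -3 0 0 0 0.9; 0 0 0 0 0.9"

```text
time_s: 22.15
position: [0.5662, 0.1598, 0.0764]
tool_rot: [3.135, 0.005, 1.814]
wrist_force: [-0.8, 0.6, -0.7]
width: 0.0165
```

```bash
cat >> h.py <<'E'
yaw=.231;cx_=np.array([np.cos(yaw),np.sin(yaw)]);cy_=np.array([-np.sin(yaw),np.cos(yaw)]);co=np.array([.6058,-.0155])
def cl(X): X=np.asarray(X);return np.array([(X[:2]-co)@cx_*1e3,(X[:2]-co)@cy_*1e3,X[2]*1e3])
E
python3 - <<'E'
from h import *
np.set_printoptions(precision=4,suppress=True)
st(); snap('side','d27');snap('scene','s27'); print(cl(get_state()['position']))
im=cv2.imread('pics/s27.png');im2=cv2.imread('pics/d27.png')
cv2.imwrite('pics/c27.png',np.hstack([cv2.resize(im[150:190,185:225],(400,400),interpolation=cv2.INTER_CUBIC),cv2.resize(im2[135:175,240:280],(400,400),interpolation=cv2.INTER_CUBIC)]))
E
```

```text
22.15 [0.5662 0.1598 0.0764] [3.1355 0.0047 1.8137] F [-0.7538  0.6469 -0.7313] w 0.016499834136738688 q [ 0.0754  0.426   1.6958 -0.0043  1.013  -0.1652]
[  1.6158 180.009   76.3812]
```

View pics/c27.png

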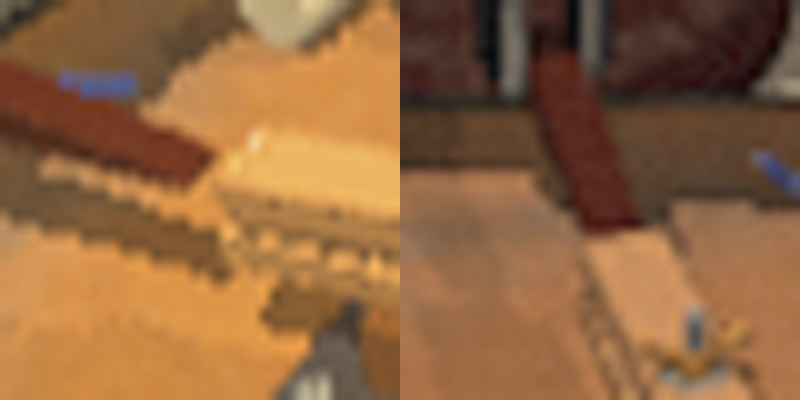

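```bash
python3 - <<'E'
from h import *
np.set_printoptions(precision=2,suppress=True)
s=load('s27');d=load('d27')
S=lambda x,y:ray(s,185+x/10-.5,150+y/10-.5)
D=lambda x,y:ray(d,240+(x-400)/10-.5,135+y/10-.5)
for n,q,r in [('tip +x',(217,160),(640,225)),('tip -x low',(187,190),(588,236))]:
    X,e=tri(S(*q),D(*r)); print(n,cl(X),e[0])
print('side tip corners on z=52:',cl(onz(d,240+24-.5,135+22.5-.5,.052)),cl(onz(d,240+18.8-.5,135+23.4-.5,.052)))
# where would mouth-level points x=+-9,y=95,z=50 and TCP line appear
c=lambda x,y,z: np.r_[co+cx_*x/1e3+cy_*y/1e3,z/1e3]
for P in [(9,94,51),(-9,94,51),(13,78,62),(-13,78,62),(9,165,65),(-9,165,65)]: 
    u,v=proj(d,c(*P));print(P,'side crop',400+(u+.5-240)*10,(v+.5-135)*10)
    u,v=proj(s,c(*P));print('    scene crop',(u+.5-185)*10,(v+.5-150)*10)
E
```

```text
tip +x [ 6.7  89.61 53.47] 2.1551301680148085
tip -x low [-8.95 89.72 53.34] 1.209129905944154
side tip corners on z=52: [ 8.66 94.76 52.  ] [-7.48 94.22 52.  ]
(9, 94, 51) side crop 641.7059307134042 229.0211084013609
    scene crop 205.24835440347204 150.95822550831684
(-9, 94, 51) side crop 583.2141184616387 237.8900252046583
    scene crop 172.29925467999038 188.78836402936628
(13, 78, 62) side crop 669.4723112220549 228.5941348136697
    scene crop 260.9553914256597 124.35147026268027
(-13, 78, 62) side crop 583.5550308463837 241.6379114928634
    scene crop 213.66040394040596 179.3379131958676
(9, 165, 65) side crop 583.1165256306014 59.334533651343406
    scene crop -26.93901836935197 48.20823964255652
(-9, 165, 65) side crop 526.6466891274135 67.38941339205326
    scene crop -62.3820389448278 84.3342712141876
```

The tip is centred on the clamp axis within about 1 mm, at y ≈ 93 mm. Its underside is about 49 mm high, so I'll lower 2 mm and enter the mouth.

>>> carry_out --commands "0 0 1 0 0.9; 0 0 1 0 0.9; 0 0 0 0 0.9"

```text
time_s: 22.62
position: [0.566, 0.1605, 0.0742]
tool_rot: [3.136, 0.005, 1.815]
wrist_force: [-0.2, -0.1, -0.4]
width: 0.0163
```

>>> carry_out --commands "-4 0 0 0 0.9; -4 0 0 0 0.9; -3 0 0 0 0.9; -2 0 0 0 0.9; 0 0 0 0 0.9"

```text
time_s: 23.25
position: [0.5695, 0.1468, 0.0743]
tool_rot: [3.135, 0.005, 1.814]
wrist_force: [0.2, -0.3, -0.6]
width: 0.0162
```

```bash
python3 - <<'E'
from h import *
st(); snap('side','d28');snap('scene','s28'); print(cl(get_state()['position']))
im=cv2.imread('pics/s28.png');im2=cv2.imread('pics/d28.png')
cv2.imwrite('pics/c28.png',np.hstack([cv2.resize(im[150:190,185:225],(400,400),interpolation=cv2.INTER_CUBIC),cv2.resize(im2[135:175,240:280],(400,400),interpolation=cv2.INTER_CUBIC)]))
E
```

```text
23.25 [0.5695 0.1468 0.0743] [3.1355 0.0047 1.8144] F [ 0.1533 -0.3277 -0.6236] w 0.01621188832406671 q [ 0.0524  0.4286  1.6972 -0.0041  1.0089 -0.1891]
[  1.7849 166.5156  74.2959]
```

View pics/c28.png

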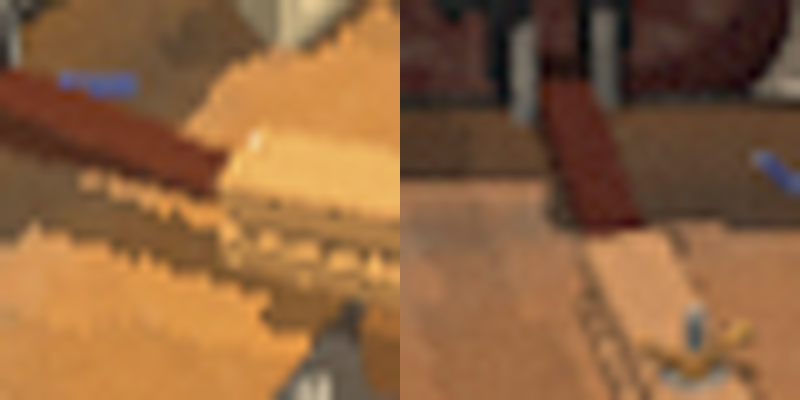

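```bash
python3 - <<'E'
from h import *
s=load('s28');d=load('d28')
c=lambda x,y,z: np.r_[co+cx_*x/1e3+cy_*y/1e3,z/1e3]
for P in [(-13,78,46),(-13,78,53),(-13,78,62),(-9,80,47),(-9,80,50),(9,80,50)]: 
    u,v=proj(s,c(*P));print(P,'scene crop',(u+.5-185)*10,(v+.5-150)*10)
    u,v=proj(d,c(*P));print('   side crop',400+(u+.5-240)*10,(v+.5-135)*10)
im=cv2.imread('pics/s28.png');cv2.imwrite('pics/c29.png',cv2.resize(im[155:185,195:225],(600,600),interpolation=cv2.INTER_CUBIC))
E
```

```text
(-13, 78, 46) scene crop 219.27560628323533 226.69572777989288
   side crop 583.4055153695863 285.15583650510223
(-13, 78, 53) scene crop 216.83406622765375 206.10412765717342
   side crop 583.4705663191761 266.2221287254502
(-13, 78, 62) scene crop 213.66040394040596 179.3379131958676
   side crop 583.5550308463837 241.6379114928634
(-9, 80, 47) scene crop 219.64711232209595 213.3045317998844
   side crop 594.8711531802803 276.4289774827617
(-9, 80, 50) scene crop 218.60717179687725 204.50012490451314
   side crop 594.9199982891923 268.32969944419574
(9, 80, 50) scene crop 251.09570562268317 166.3447992240691
   side crop 653.8908639845164 259.29248827682954
```

View pics/c29.png

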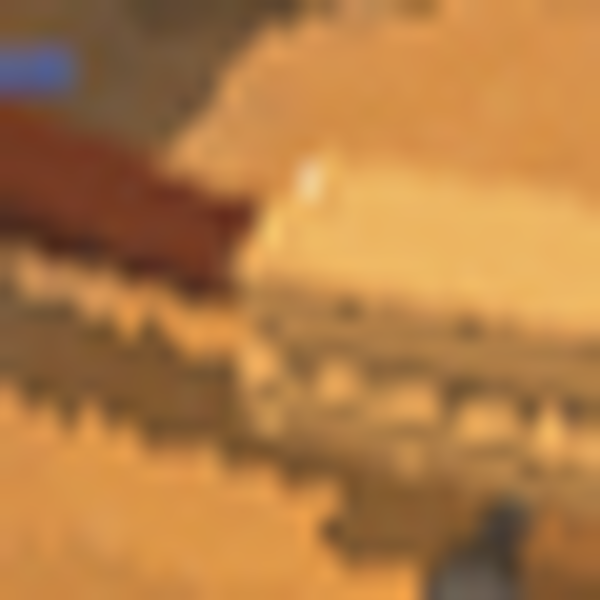

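```bash
python3 - <<'E'
from h import *
s=load('s28')
c=lambda x,y,z: np.r_[co+cx_*x/1e3+cy_*y/1e3,z/1e3]
for z in (46,48,50,52):
  print(z,[tuple(np.round((np.array(proj(s,c(-9,y,z)))+.5-[185,150])*10,0)) for y in (76,80,84,90,100,110,120)])
st()
E
```

```text
46 [(np.float64(233.0), np.float64(220.0)), (np.float64(220.0), np.float64(216.0)), (np.float64(207.0), np.float64(213.0)), (np.float64(187.0), np.float64(207.0)), (np.float64(155.0), np.float64(198.0)), (np.float64(122.0), np.float64(189.0)), (np.float64(90.0), np.float64(180.0))]
48 [(np.float64(232.0), np.float64(214.0)), (np.float64(219.0), np.float64(210.0)), (np.float64(206.0), np.float64(207.0)), (np.float64(186.0), np.float64(201.0)), (np.float64(154.0), np.float64(192.0)), (np.float64(121.0), np.float64(183.0)), (np.float64(89.0), np.float64(174.0))]
50 [(np.float64(232.0), np.float64(208.0)), (np.float64(219.0), np.float64(205.0)), (np.float64(205.0), np.float64(201.0)), (np.float64(186.0), np.float64(195.0)), (np.float64(153.0), np.float64(186.0)), (np.float64(121.0), np.float64(177.0)), (np.float64(88.0), np.float64(168.0))]
52 [(np.float64(231.0), np.float64(202.0)), (np.float64(218.0), np.float64(199.0)), (np.float64(205.0), np.float64(195.0)), (np.float64(185.0), np.float64(189.0)), (np.float64(152.0), np.float64(180.0)), (np.float64(120.0), np.float64(171.0)), (np.float64(88.0), np.float64(162.0))]
23.35 [0.5694 0.147  0.0743] [3.1355 0.0047 1.8146] F [-0.0504  0.9484 -0.4229] w 0.016273363128561463 q [ 0.0527  0.4286  1.6971 -0.004   1.009  -0.1889]
```

The scene view suggests the tip's underside is 48–50 mm high, against about 47.5 by the robot. Both lie inside the mouth (46–53). I'll advance slowly with a force check.

>>> carry_out --commands "-2.5 0 0 0 0.9; -2.5 0 0 0 0.9; -2.5 0 0 0 0.9; 0 0 0 0 0.9"

```text
time_s: 23.85
position: [0.5708, 0.1405, 0.0742]
tool_rot: [3.136, 0.002, 1.815]
wrist_force: [-0.2, 1.6, -0.3]
width: 0.0166
```

>>> carry_out --commands "-2.5 0 0 0 0.9; -2.5 0 0 0 0.9; -2.5 0 0 0 0.9"

```text
time_s: 24.22
position: [0.5718, 0.1346, 0.0737]
tool_rot: [3.137, -0.0, 1.815]
wrist_force: [-0.7, 1.3, -1.0]
width: 0.0166
```

```bash
python3 - <<'E'
from h import *
st(); snap('side','d30');snap('scene','s30'); print(cl(get_state()['position']))
im=cv2.imread('pics/s30.png');im2=cv2.imread('pics/d30.png')
cv2.imwrite('pics/c30.png',np.hstack([cv2.resize(im[150:190,185:225],(400,400),interpolation=cv2.INTER_CUBIC),cv2.resize(im2[135:175,240:280],(400,400),interpolation=cv2.INTER_CUBIC)]))
E
```

```text
24.225 [0.5718 0.1346 0.0737] [ 3.1367 -0.0002  1.8151] F [-0.6567  1.3172 -1.0083] w 0.01659533343762449 q [ 0.0286  0.429   1.698   0.0015  1.0098 -0.2165]
[  1.3563 153.5899  73.7689]
```

View pics/c30.png

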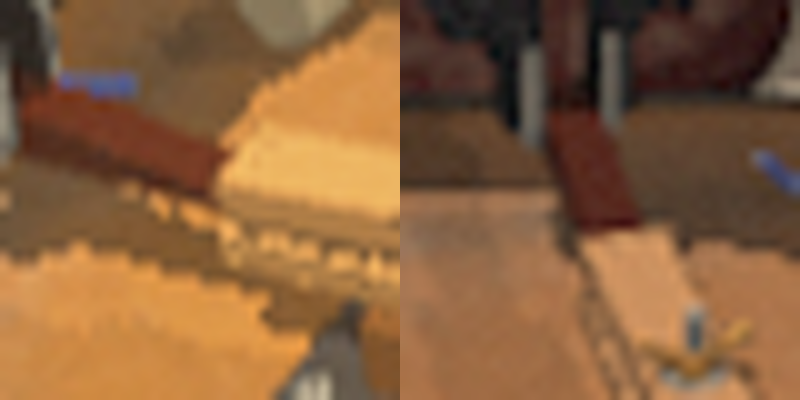

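The tip has gone under the bevel with only 1.3 N of resistance. Continuing.

>>> carry_out --commands "-2.5 0 0 0 0.9; -2.5 0 0 0 0.9; -2.5 0 0 0 0.9; -2.5 0 0 0 0.9"

```text
time_s: 24.82
position: [0.5745, 0.1238, 0.0737]
tool_rot: [3.137, -0.0, 1.814]
wrist_force: [-0.7, 1.8, -1.6]
width: 0.0163
```

>>> carry_out --commands "-2.5 0 0 0 0.9; -2.5 0 0 0 0.9; -2.5 0 0 0 0.9; -2.5 0 0 0 0.9"

```text
time_s: 25.32
position: [0.577, 0.1133, 0.0736]
tool_rot: [3.137, -0.0, 1.814]
wrist_force: [-0.3, 0.6, -0.9]
width: 0.0163
```

```bash
python3 - <<'E'
from h import *
st(); snap('side','d31');snap('scene','s31'); print(cl(get_state()['position']))
im=cv2.imread('pics/s31.png');im2=cv2.imread('pics/d31.png')
cv2.imwrite('pics/c31.png',np.hstack([cv2.resize(im[150:190,185:225],(400,400),interpolation=cv2.INTER_CUBIC),cv2.resize(im2[135:175,240:280],(400,400),interpolation=cv2.INTER_CUBIC)]))
E
```

```text
25.325 [0.577  0.1133 0.0736] [ 3.137  -0.      1.8144] F [-0.3304  0.6157 -0.9107] w 0.016320627844591432 q [-0.0083  0.4303  1.6963  0.0014  1.0105 -0.2527]
[  1.5019 131.7467  73.6455]
```

View pics/c31.png

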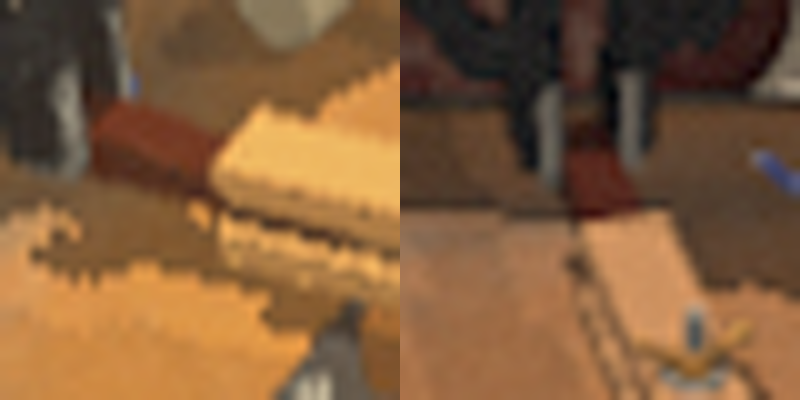

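The upper tail is lifting as the wedge goes in (about 29 mm), so the jaws are closing. Continuing in 2.5 mm steps.

>>> carry_out --commands "-2.5 0 0 0 0.9; -2.5 0 0 0 0.9; -2.5 0 0 0 0.9"

```text
time_s: 25.8
position: [0.5784, 0.1071, 0.0735]
tool_rot: [3.137, -0.003, 1.814]
wrist_force: [-2.6, 10.5, 0.7]
width: 0.0164
```

>>> carry_out --commands "-2.5 0 0 0 0.9; -2.5 0 0 0 0.9"

```text
time_s: 26.05
position: [0.5784, 0.1065, 0.0736]
tool_rot: [3.137, -0.01, 1.814]
wrist_force: [-2.3, 12.7, 0.6]
width: 0.0165
```

>>> carry_out --commands "-2.5 0 0 0 0.9; -2.5 0 0 0 0.9"

```text
time_s: 26.3
position: [0.5784, 0.1064, 0.0737]
tool_rot: [3.137, -0.018, 1.815]
wrist_force: [-1.7, 11.8, 1.4]
width: 0.0164
```

```bash
python3 - <<'E'
from h import *
st(); snap('side','d32');snap('scene','s32'); print(cl(get_state()['position']))
im=cv2.imread('pics/s32.png');im2=cv2.imread('pics/d32.png')
cv2.imwrite('pics/c32.png',np.hstack([cv2.resize(im[145:205,195:280],(480,340),interpolation=cv2.INTER_CUBIC),cv2.resize(im2[135:215,245:305],(255,340),interpolation=cv2.INTER_CUBIC)]))
E
```

```text
26.3 [0.5784 0.1064 0.0737] [ 3.1374 -0.0177  1.8147] F [-1.7063 11.7685  1.4307] w 0.016426461745779403 q [-0.0291  0.4314  1.6948  0.0214  1.0163 -0.2842]
[  1.2706 124.9077  73.6869]
```

View pics/c32.png

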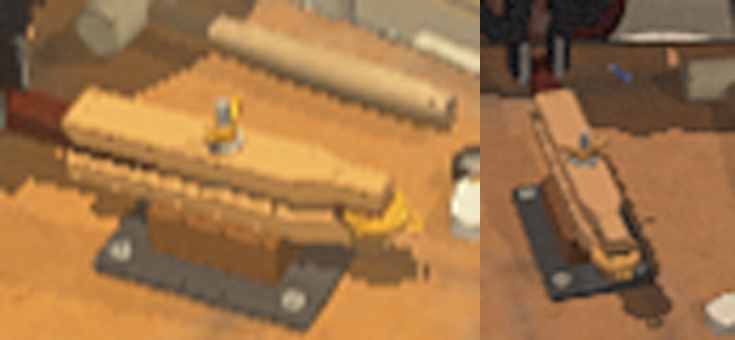

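It has jammed at about 36 mm past the mouth. A 2.5 mm push command gives about 12.5 N along the axis, so 3 mm should give about 15 N.

>>> carry_out --commands "-3 0 0 0 0.9; -3 0 0 0 0.9"

```text
time_s: 26.65
position: [0.5784, 0.1061, 0.0738]
tool_rot: [3.137, -0.026, 1.816]
wrist_force: [-3.5, 13.3, 2.2]
width: 0.0162
```

```bash
python3 - <<'E'
from h import *
st(); s=get_state(); print('axial',np.array(s['wrist_force'])[:2]@cy_, cl(s['position']))
E
```

```text
26.65 [0.5784 0.1061 0.0738] [ 3.1374 -0.0264  1.8156] F [-3.4831 13.336   2.1561] w 0.016240896625490463 q [-0.0338  0.4316  1.6943  0.0311  1.0192 -0.2949]
axial 13.779240161883191 [  1.2085 124.6575  73.7958]
```

>>> carry_out --commands "-3.3 0 0 0 0.9; -3.3 0 0 0 0.9"

```text
time_s: 26.9
position: [0.5784, 0.1059, 0.074]
tool_rot: [3.138, -0.036, 1.817]
wrist_force: [-2.8, 15.5, 2.3]
width: 0.0162
```

```bash
python3 - <<'E'
from h import *
st(); s=get_state(); print('axial',np.array(s['wrist_force'])[:2]@cy_, cl(s['position']))
E
```

```text
26.9 [0.5784 0.1059 0.074 ] [ 3.1376 -0.036   1.8167] F [-2.7694 15.4614  2.2804] w 0.016201858691317305 q [-0.0388  0.4319  1.6937  0.0417  1.0227 -0.3066]
axial 15.684751922485642 [  1.1578 124.4441  73.9662]
```

The push reached 15.7 N along the axis and the wedge barely moves now (0.2 mm). Holding briefly, then releasing.

```bash
python3 - <<'E'
from h import *
snap('scene','s33');s=get_state(); print('axial',np.array(s['wrist_force'])[:2]@cy_, cl(s['position']))
snap('side','d33');s=get_state(); print('axial',np.array(s['wrist_force'])[:2]@cy_, cl(s['position']))
E
```

```text
axial 15.152944279396245 [  1.14879262 124.40912605  73.9584331 ]
axial 15.158029162828427 [  1.1456879  124.43975389  73.96750404]
```

>>> carry_out --commands "0 0 0 0 0.9; 0 0 0 0 0.7; 0 0 0 0 0.4; 0 0 0 0 0.2; 0 0 0 0 0.1; 0 0 0 0 0.1"

```text
time_s: 27.75
position: [0.5797, 0.1048, 0.0749]
tool_rot: [3.136, -0.034, 1.817]
wrist_force: [-0.1, -0.7, 0.4]
width: 0.0381
```

```bash
python3 - <<'E'
from h import *
st(); snap('scene','s34');snap('side','d34');snap('wrist','w34')
im=cv2.imread('pics/s34.png');im2=cv2.imread('pics/d34.png');i3=cv2.imread('pics/w34.png')
cv2.imwrite('pics/c34.png',np.hstack([cv2.resize(im[145:205,190:275],(400,282),interpolation=cv2.INTER_CUBIC),cv2.resize(i3[180:340,150:360],(370,282),interpolation=cv2.INTER_CUBIC)]))
E
```

```text
27.75 [0.5797 0.1048 0.0749] [ 3.1356 -0.0336  1.8171] F [-0.0935 -0.7014  0.3842] w 0.038068264635316276 q [-0.0398  0.4311  1.6924  0.0398  1.0222 -0.3069]
```

View pics/c34.png

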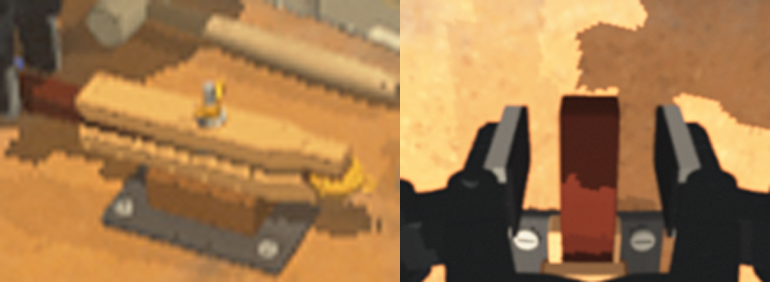

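A steady 15.2 N was held, and the fingers are now open. The wedge stays under the tail, straight and centred between the fingers at crop 561–619. Retreating straight up and back.

>>> carry_out --commands "0 0 -5 0 0.1; 0 0 -12 0 0.1; 0 0 -25 0 0.1; 0 0 -35 0 0.1; 15 0 -35 0 -0.2; 35 0 -20 0 -0.2; 40 0 0 0 -0.2; 0 0 0 0 -0.2"

```text
time_s: 28.9
position: [0.5588, 0.1894, 0.2212]
tool_rot: [3.129, -0.033, 1.816]
wrist_force: [0.3, -0.7, -0.3]
width: 0.051
```

```bash
python3 - <<'E'
from h import *
st(); snap('scene','s35');snap('side','d35')
im=cv2.imread('pics/s35.png');im2=cv2.imread('pics/d35.png')
cv2.imwrite('pics/c35.png',np.hstack([cv2.resize(im[145:205,190:275],(460,325),interpolation=cv2.INTER_CUBIC),cv2.resize(im2[135:215,240:320],(325,325),interpolation=cv2.INTER_CUBIC)]))
cv2.imwrite('pics/c36.png',im)
E
```

```text
28.9 [0.5588 0.1894 0.2212] [ 3.1294 -0.0332  1.8159] F [ 0.2891 -0.7069 -0.3497] w 0.05103177448333734 q [ 0.1082  0.237   1.6139  0.036   1.2833 -0.1468]
```

View pics/c35.png

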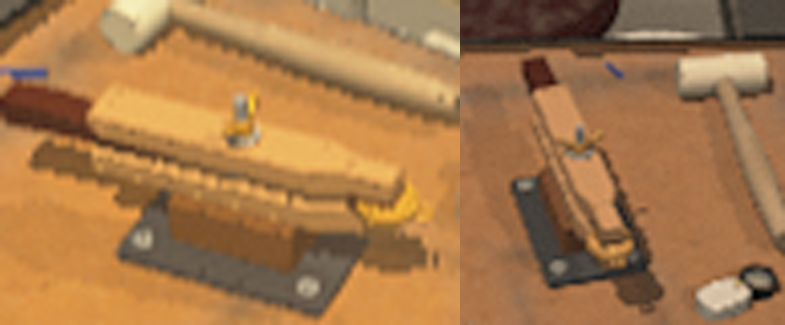

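View pics/c36.png

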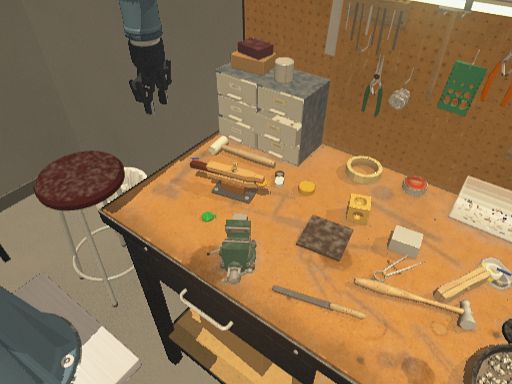

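The wedge stays jammed under the tail. The pendant is still flat in the jaws with its bail out, at scene (268.6,184), unchanged from before wedging. The other tools are where they were and the robot is clear, so I'm handing in.

```bash
python3 -c "
from h import *
print(close_job())"
```

```text
the job is handed in; nothing more can be done
None
```

I took the brass pendant from the slate tile and laid it flat between the clamp's jaws with its bail pointing out. I then pushed the wedge in thin end first, flat side down, until it jammed about 36 mm past the mouth. I let go, backed the arm clear and handed the job in at about 29 s of the 61 s.

**Push force:** the push peaked at 15.7 N at the readings and held steady at 15.2 N. The wedge barely moved during the last pushes and stayed put when released.

**Last checks:**
- **Pendant:** the final pictures show it still in the jaws, with the bail within about 1 px of where it was before wedging.
- **Wedge:** it is still seated under the tail, straight in line with the clamp.
- **Other tools:** they appear not to have moved.

**Disagreements between measurements:**
- **Pendant position:** the fixed cameras put the bail about 2 mm from where it should be, possibly farther out. The wrist view had the pendant centre about 6 mm inside the lip, as wanted.
- **Wedge height at the mouth:** before entry, the scene camera read it 2–3 mm higher than the robot did. It went in with under 2 N of resistance.
- **Tool tilt:** the tool tipped about 2° while pushing.

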